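# Nip up the eye screw of a strap clamp with a tommy bar

### The job

Pick up the short tommy bar, slide its steel rod through the hole of the eye screw on the strap clamp, and turn the screw clockwise (seen from above) with it until you feel the collar come down hard on the strap: nip it up firmly, with about half a newton metre, but do not force it past that. Then draw the bar out of the eye without loosening the screw and lay it back down on the bench top beside the clamp. Leave the other things on the bench where they are.

Things in the scene. Friction and masses are not known exactly. Their poses are not given: they have to be found in the camera images.
- bar: Tommy bar, 115 mm long, 70 g, lying flat: wooden handle 50 x 20 x 20 mm; from the middle of one end comes a round steel rod, 9 mm diameter, 65 mm long, the last 13 mm tapering to a 4 mm nose (brass ferrule at the handle). Origin: centre of the handle, 10 mm above the bench; x points along the rod to the nose, the handle's flat sides face y and z.
- bar_tip (a point): End of the bar's nose, 90 mm from the handle's centre on the bar's axis. Axes as the bar's.
- eye_hole (a point): Centre of the eye screw's hole: a thick upright steel ring, 32 mm outer diameter, with a straight round hole of 12.6 mm, 16 mm long. x: axis of the hole (level, either end may be used); z: up, the screw's axis. 81 mm above the bench when seated, up to 2 mm higher before. The rod is loose in it and swings some 0.2 rad to either side before it bears and turns the screw.
- eye: The eye screw. Origin: centre of the underside of its round collar (26 mm diameter), 23.5 mm below the hole's centre; axes as eye_hole's. It turns stiffly (0.12 N m, some 2 N at the handle), stays where left, and sinks 1.6 mm per radian clockwise. The collar seats after 0.5 to 1.15 rad (a different heading each time): this can only be felt, it stops dead and the force rises steeply.
- strap_top (a point): Centre of the washer face on top of the strap, where the collar seats, on the screw's axis, 57.7 mm above the bench. Axes: z up, x and y those of the clamp. A good nip is 0.4 to 0.7 N m on the screw (all that the hand puts in, push times lever plus twist); 1 N m is forcing it. On the way the 0.12 N m of the thread is all that resists.
- clamp: The strap clamp, fixed to the bench: dark base plate 70 (x) x 124 (y) x 15 mm, on it a steel heel block and a brass work block, over both a steel strap 36 (x) x 110 (y) x 12 mm, its top 57 mm above the bench. Origin: centre of the underside, under the eye screw. The robot's side of it is free for the handle's swing.
- vial: Small oil vial standing upright, 14 mm diameter, 38 mm tall; a bystander. Origin: centre of its underside.
- loupe: Black eye loupe standing on its rim, 34 mm diameter, 34 mm tall; a bystander. Origin: centre of its underside.
- spool: Small spool, 28 mm diameter, 14 mm tall; a bystander. Origin: centre of its underside.
- nippers: Small end nippers lying flat, 33 x 102 x 14 mm; a bystander. Origin: centre of the underside.

How it is judged:
By the outcome, as a careful person would: the job done as asked, in the order asked, and still so for the second after the job is handed in, with the robot touching nothing.
It also fails if it takes over 67 s, if anything falls off the work surface, if the arm or the gripper's body presses on something with over 40 N, if the wrist force passes 120 N, or if a joint passes its speed limit or range.

### The arm

A 6-joint arm with a two-finger parallel gripper is mounted at the origin on a cart in front of the work surface, level with it; the furniture and walls round the work are solid. World frame = base frame: x ahead of the robot, y to its left, z up, the work surface at z = 0. Lengths are in m, angles in rad, forces in N, time in s.
With the tool pointing down it reaches from about 0.25 to 0.775 m from the base axis. Payload 4 kg.
Tool frame: the origin (TCP) lies midway between the tips of the shut fingers; the grasp point (between the pads) lies 19 mm behind it; z points along the fingers, y is the direction in which the jaws open and shut (so a half turn about z gives the same grasp; the last joint's range is limited). The gripper opens to 94 mm and grips with 3 to 60 N. Pads are 16 mm wide; open, the fingers measure 119 mm over their backs; the gripper's body (75 mm by 177 mm) begins 78 mm behind the grasp point.
Start: joints at [-1.225, 0.087, 1.371, -0, 1.684, -0.103], TCP at [0.239, -0.496, 0.206] pointing down, gripper open.
Joint ranges: [-3.1, 3.1], [-0.76, 2.03], [0.27, 2.55], [-1.08, 4.22], [0.17, 2.65], [-2.57, 2.57]. Speed limits (rad/s): [2.79, 2.79, 3.14, 3.14, 3.14, 3.14].

### API

Orientations are given as [roll, pitch, yaw] about the fixed x, y, z axes, in that order (R = Rz(yaw) Ry(pitch) Rx(roll)).
In Python, from bench import robot gives the robot as it stands.
- The arm moves only by the tool servo_tool, never from a script. Its argument "rows" is a list of rows, each a list of 2 entries, a list of its own where there are three numbers: the shift along the tool's x, y, z normalised to -1 to 1, where 1 is 0.08 m, then the turn about the tool's z normalised to -1 to 1, where 1 is pi/2 rad. A call has 1 to 12 rows; each row is the pose to reach, as a shift and turn from the pose commanded when the call began, along the tool's axes at that moment; what a row does not reach only later rows make up. A row lasts 1/12 s, in which the tool goes at most 41.7 mm and 7.16 degrees, less where a joint would pass 70% of its speed; a pose out of reach is approached as far as the arm can. A call with a number of a shift or a turn outside -1 to 1 is refused whole. A call with a gripper value outside its range is refused whole. "grip" is the closure, from -1 (fully open) to 1 (shut), set as the call begins (left out, the last holds). The fingers move at their own pace and stop on an object; the grip force is fixed at half the most. Time passes only in rows, so rows that repeat a pose let the fingers close. It gives the time, the measured TCP pose, the force and the opening at its end, in the units of the state.
- robot.get_obs(): the state, without advancing time (a new reading comes with each control period).
- robot.snapshot(name): name is "scene" or "top"; returns a dict with "pixels" (384x512x3 uint8, red, green, blue), "camera_matrix" (3x3 intrinsics, pixels), "world_from_camera" (4x4, takes a point from camera to world coordinates). Camera axes: x right, y down, z forward; pixel columns grow to the right and rows downward; lengths in m; the calibration is good to about 2 mm. A picture is of the moment at which its call begins. There is no depth.
- robot.close_job(): hands the job in, once; it reports no verdict.
The state is a dict: "time": time; "joint_positions": joint angles; "qvel": joint speeds; "joint_torque": joint torques, N m; "tool_pos": TCP position; "ee_rot": TCP orientation; "wrist_force": force on the tool from outside, world axes, zero at the start; "wrist_torque": the same for the moment, N m; "width": finger opening in m.
Only numpy, scipy, OpenCV 4.12 (cv2) and the standard library are available. Lean on these libraries where they do the work, as an engineer would, in place of code of your own. Each camera call takes 0.05 s, during which the arm holds its last target.

## Working session

There is one attempt and no reset: what is moved stays moved. The work goes in short steps, Python scripts to look and compute and a tool call to move; the robot and the scene stay as the last step left them, time stands still between calls to the robot, and variables do not carry over. Pictures are saved under pics/ and viewed, and the job is handed in when it is done.

Besides the shell and the picture viewer there is one more tool, called after ">>>" by a JSON object that holds its "fn" and its "kwargs". servo_tool: Moves the arm, as the interface text tells. Its arguments: {"type":"object","properties":{"rows":{"type":"array"},"grip":{"type":"number"}},"required":["rows"]}

```bash
ls; mkdir -p pics; python3 - <<'E'
from bench import robot
import cv2,numpy as np,pickle
print(robot.get_obs())
for n in("scene","top"):
    s=robot.snapshot(n); pickle.dump(s,open(f"{n}0.pkl","wb"))
    cv2.imwrite(f"pics/{n}0.png",cv2.resize(s["pixels"][:,:,::-1],(800,600),interpolation=cv2.INTER_CUBIC))
    print(s["camera_matrix"],s["world_from_camera"])
E
```

```text
pics
{'time': 0.0, 'joint_positions': array([-1.22510161e+00,  8.79495906e-02,  1.37224151e+00,  9.83525534e-06,
        1.68358123e+00, -1.03074012e-01]), 'qvel': array([-9.55332970e-04,  1.80982839e-03,  1.54432630e-03, -7.09938667e-04,
       -8.58353519e-05, -8.05751103e-04]), 'joint_torque': array([ 5.96194732e-04, -3.40174198e+01, -3.02434158e+01,  7.17029767e-02,
        3.28429160e-02, -1.71372676e-04]), 'tool_pos': array([ 0.23844852, -0.49502244,  0.20431359]), 'ee_rot': array([-3.13942555e+00, -2.33993602e-04,  4.48769572e-01]), 'wrist_force': array([-1.00785053, -0.74099034, -0.12238599]), 'wrist_torque': array([ 0.02916216,  0.02209825, -0.01972349]), 'width': 0.09370429086368001}
[[458.35356666   0.         263.05856858]
 [  0.         458.35356666 188.97119967]
 [  0.           0.           1.        ]] [[-0.90086104 -0.27975877  0.33194038  0.2183338 ]
 [-0.43375466  0.6109105  -0.66230299  0.65546798]
 [-0.01750079 -0.74062365 -0.67169214  0.819731  ]
 [ 0.          0.          0.          1.        ]]
[[358.2149957    0.         257.77670837]
 [  0.         358.2149957  195.47769036]
 [  0.           0.           1.        ]] [[ 0.06455118 -0.97204967  0.22572681  0.35782392]
 [-0.99789917 -0.06412669  0.0092202  -0.05799905]
 [ 0.00551262 -0.22584777 -0.97414701  1.01827804]
 [ 0.          0.          0.          1.        ]]
```

View pics/scene0.png

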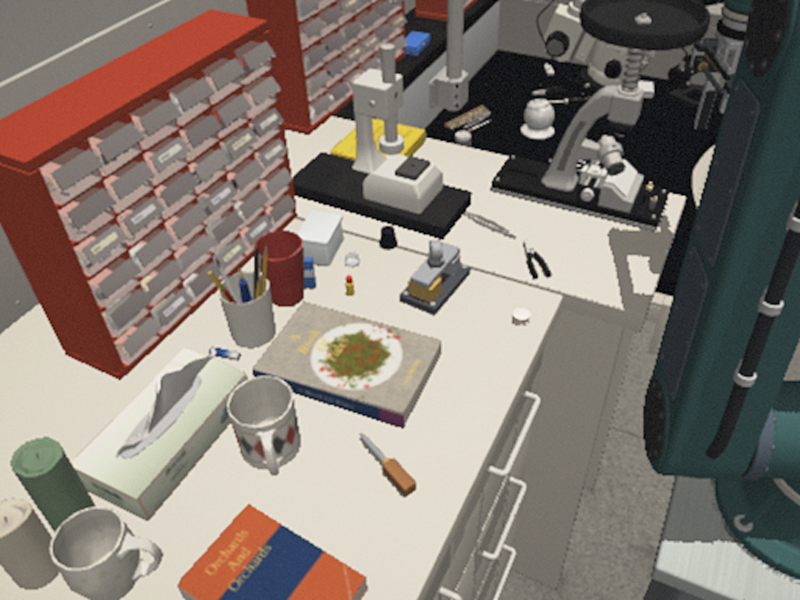

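View pics/top0.png

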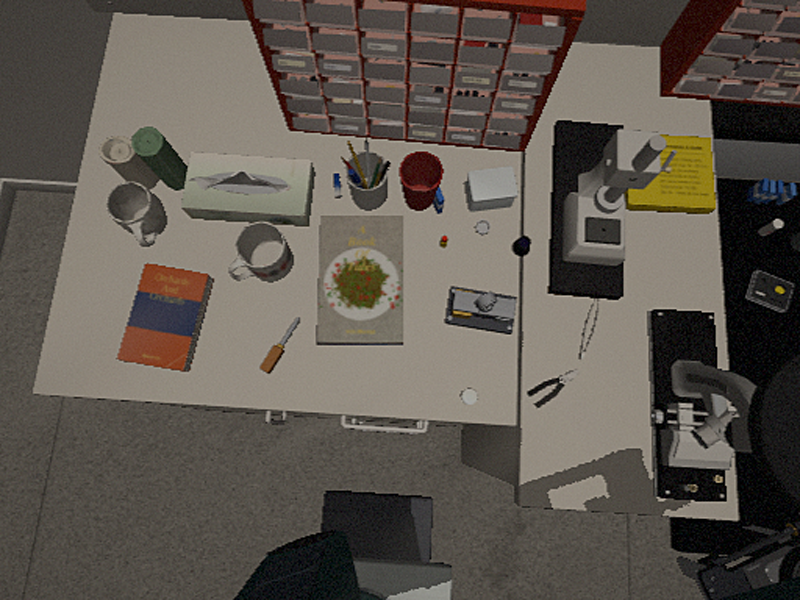

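The scene picture shows the bar at about (388,465) and the clamp at (436,275). The top picture shows the bar at (280,345) and the clamp at (482,308). I'll enlarge both.

```bash
cat > h.py <<'E'
import numpy as np,cv2,pickle
def world(s,u,v,z):
    K=s["camera_matrix"];T=s["world_from_camera"]
    d=T[:3,:3]@np.linalg.solve(K,[u,v,1]);o=T[:3,3]
    return o+d*(z-o[2])/d[2]
def proj(s,p):
    T=s["world_from_camera"];c=T[:3,:3].T@(np.asarray(p,float)-T[:3,3]);q=s["camera_matrix"]@c
    return q[:2]/q[2]
def crop(s,name,u0,v0,w,h,k):
    im=s["pixels"][v0:v0+h,u0:u0+w,::-1]
    im=cv2.resize(im,None,fx=k,fy=k,interpolation=cv2.INTER_CUBIC)
    for i in range(0,w,10):
        cv2.putText(im,str(u0+i),(i*k,8),0,.3,(0,0,255),1);cv2.line(im,(i*k,10),(i*k,14),(0,0,255),1)
    for i in range(0,h,10):
        cv2.putText(im,str(v0+i),(0,i*k+4),0,.3,(0,0,255),1)
    cv2.imwrite("pics/"+name+".png",im)
E
python3 - <<'E'
from h import *
S=pickle.load(open("scene0.pkl","rb"));T=pickle.load(open("top0.pkl","rb"))
crop(T,"t_bar",160,195,40,50,12)
crop(T,"t_cl",278,175,60,45,12)
crop(S,"s_bar",225,272,45,48,12)
crop(S,"s_cl",250,148,55,52,11)
a=[cv2.imread(f"pics/{n}.png") for n in("t_bar","s_bar","t_cl","s_cl")]
def hs(x,y):
    H=max(x.shape[0],y.shape[0]);f=lambda i:cv2.copyMakeBorder(i,0,H-i.shape[0],0,5,0)
    return np.hstack([f(x),f(y)])
cv2.imwrite("pics/b.png",cv2.resize(hs(a[0],a[1]),None,fx=.78,fy=.78));cv2.imwrite("pics/c.png",cv2.resize(hs(a[2],a[3]),(800,340)))
print(hs(a[0],a[1]).shape)
E
```

```text
(600, 1030, 3)
```

View pics/t_bar.png

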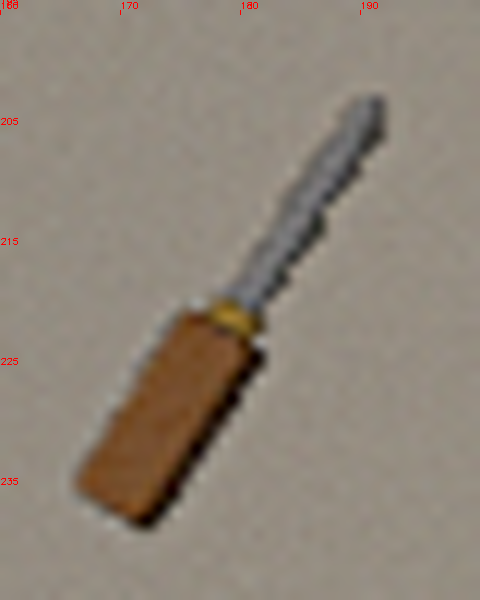

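View pics/s_bar.png

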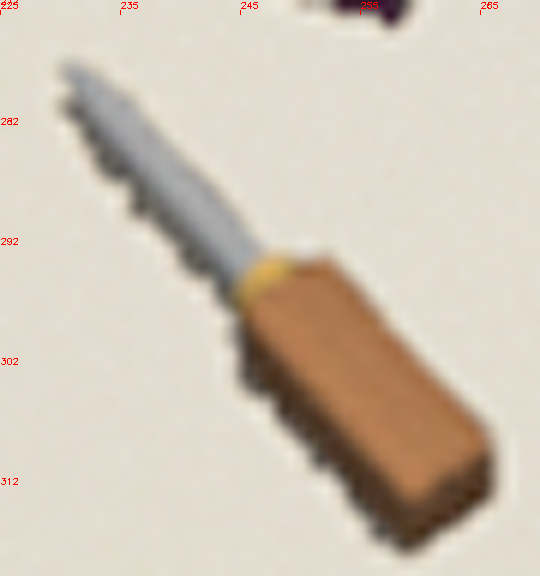

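View pics/t_cl.png

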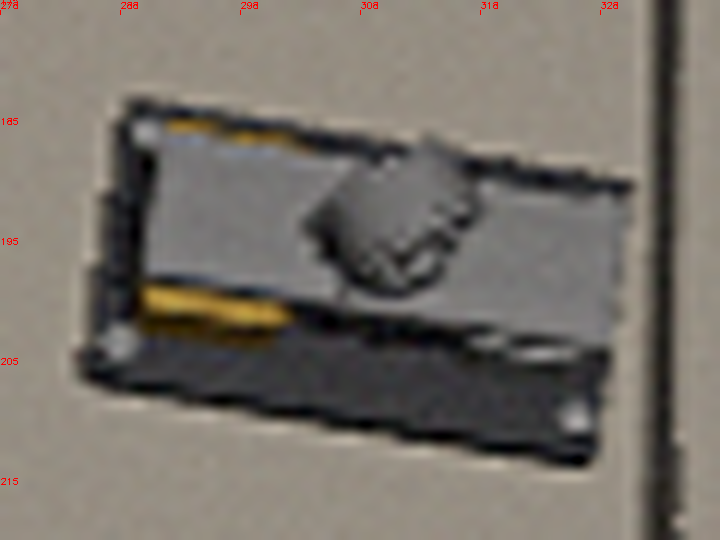

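View pics/s_cl.png

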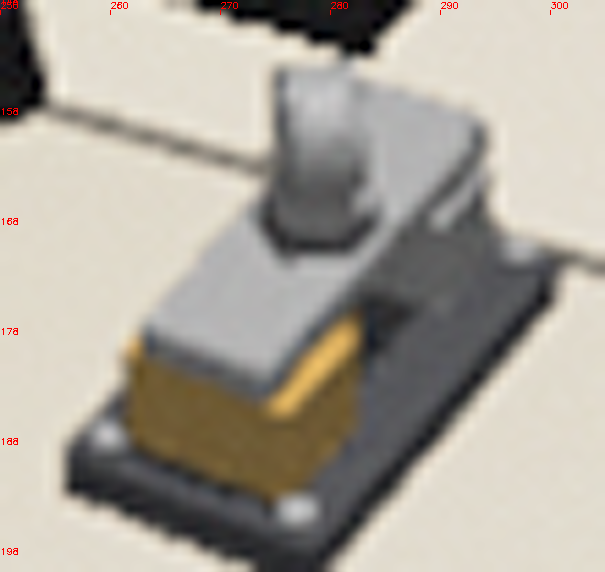

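```bash
cat > fit.py <<'E'
from h import *
from scipy.optimize import least_squares
S=pickle.load(open("scene0.pkl","rb"));T=pickle.load(open("top0.pkl","rb"))
px=lambda p,u0,v0,k:np.array([u0+(p[0]+.5)/k-.5,v0+(p[1]+.5)/k-.5])
tb=lambda *p:px(p,160,195,12); sb=lambda *p:px(p,225,272,12)
tc=lambda *p:px(p,278,175,12); sc=lambda *p:px(p,250,148,11)
def fit(obs,x0):
    def f(x):
        c,s=np.cos(x[2]),np.sin(x[2]);r=[]
        for cam,p,q in obs:
            w=[x[0]+c*p[0]-s*p[1],x[1]+s*p[0]+c*p[1],p[2]]
            r.append(proj(cam,w)-q)
        return np.concatenate(r)
    o=least_squares(f,x0);return o.x,f(o.x).reshape(-1,2)
m=1e-3
if __name__=="__main__":
    n0=world(T,*tb(375,98),.01);h0=world(T,*tb(170,420),.02);print(n0,h0)
    yaw=np.arctan2(n0[1]-h0[1],n0[0]-h0[0])
    # bar frame y left of x
    bar=[(T,(.09,0,.01),tb(375,100)),(T,(.025,.01,.02),tb(185,310)),(T,(.025,-.01,.02),tb(260,350)),(T,(-.025,.01,.02),tb(77,483)),(T,(-.025,-.01,.02),tb(143,525)),
     (S,(.09,0,.01),sb(70,68)),(S,(.025,.01,.02),sb(330,258)) ,(S,(-.025,.01,.02),sb(490,435)),(S,(-.025,-.01,.02),sb(415,500)),(S,(.025,-.01,.02),sb(243,300))]
    for nm,b in(("both",bar),("T",bar[:5]),("S",bar[5:])):
        x,r=fit(b,[h0[0],h0[1],yaw]);print(nm,x);print(r.round(1).tolist())
    # clamp candidates
    for q in [tc(155,128),tc(628,190),tc(608,350),tc(145,282)]: print("strapT",world(T,*q,.057))
    for q in [sc(140,335),sc(270,388),sc(485,128)]: print("strapS",world(S,*q,.057))
    for q in [tc(130,103),tc(85,375),tc(590,460)]: print("baseT",world(T,*q,.015))
    for q in [sc(70,455),sc(320,550),sc(555,260)]: print("baseS",world(S,*q,.015))
E
python3 fit.py
```

```text
[0.55751142 0.14219762 0.01      ] [0.47612689 0.17964088 0.02      ]
both [ 0.47799493  0.18272761 -0.45430139]
[[-0.3, -0.7], [-0.4, -1.0], [-0.7, -0.8], [-1.2, -0.0], [-0.6, 0.1], [0.3, -0.1], [-7.5, 3.5], [-5.9, 5.2], [8.1, -5.7], [7.5, -5.1]]
T [ 0.47674526  0.1807208  -0.45194403]
[[0.3, -0.2], [0.2, -0.5], [-0.0, -0.4], [-0.5, 0.5], [0.1, 0.6]]
S [ 0.47848963  0.18395084 -0.45494368]
[[-0.2, 0.2], [-8.0, 3.8], [-6.4, 5.6], [7.6, -5.3], [7.0, -4.8]]
strapT [ 0.61572628 -0.13749624  0.057     ]
strapT [ 0.60816501 -0.24703372  0.057     ]
strapT [ 0.57015863 -0.24318745  0.057     ]
strapT [ 0.57911054 -0.13681194  0.057     ]
strapS [ 0.61511172 -0.13321205  0.057     ]
strapS [ 0.58003362 -0.12888707  0.057     ]
strapS [ 0.57242615 -0.23694675  0.057     ]
baseT [ 0.63283383 -0.13466399  0.015     ]
baseT [ 0.5651627  -0.12700274  0.015     ]
baseT [ 0.55249309 -0.24755178  0.015     ]
baseS [ 0.63313095 -0.13044435  0.015     ]
baseS [ 0.5655986  -0.12519076  0.015     ]
baseS [ 0.55577401 -0.24494565  0.015     ]
```

```bash
cat > ov.py <<'E'
from fit import *
ctr={"T":(.5925,-.191),"S":(.594,-.1865)}
def hull(cam,c,yaw,z):
    t=np.linspace(0,2*np.pi,40);P=[]
    for a in(-.008,.008):
        for r in t:
            l=.016*np.cos(r);P.append((c[0]+a*np.cos(yaw)-l*np.sin(yaw),c[1]+a*np.sin(yaw)+l*np.cos(yaw),z+.016*np.sin(r)))
    return np.array([proj(cam,p) for p in P])
def hole(cam,c,yaw,z,a):
    t=np.linspace(0,2*np.pi,40);P=[]
    for r in t:
        l=.0063*np.cos(r);P.append((c[0]+a*np.cos(yaw)-l*np.sin(yaw),c[1]+a*np.sin(yaw)+l*np.cos(yaw),z+.0063*np.sin(r)))
    return np.array([proj(cam,p) for p in P])
def draw(cam,c,yaw,z,u0,v0,w,h,k):
    im=cv2.resize(cam["pixels"][v0:v0+h,u0:u0+w,::-1],None,fx=k,fy=k,interpolation=cv2.INTER_CUBIC)
    f=lambda P:np.round((P-[u0,v0]+.5)*k-.5).astype(int)
    H=cv2.convexHull(f(hull(cam,c,yaw,z)).astype(np.int32));cv2.polylines(im,[H],True,(0,0,255),1)
    for a in(-.008,.008): cv2.polylines(im,[f(hole(cam,c,yaw,z,a)).astype(np.int32)],True,(255,0,0),1)
    C=np.array([proj(cam,(c[0]+.013*np.cos(r),c[1]+.013*np.sin(r),z-.0235)) for r in np.linspace(0,6.3,40)])
    cv2.polylines(im,[f(C).astype(np.int32)],True,(0,255,0),1)
    cv2.putText(im,f"{yaw:.2f}",(2,12),0,.4,(0,0,0),1)
    return im
if __name__=="__main__":
    z=.0825
    ys=[.2,.35,.5,.65,.8]
    a=np.hstack([draw(T,ctr["T"],y,z,298,180,26,26,6) for y in ys])
    b=np.hstack([draw(S,ctr["S"],y,z,267,148,26,26,6) for y in ys])
    cv2.imwrite("pics/ov.png",np.vstack([a,b]))
E
python3 ov.py
```

```text
(no output)
```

View pics/ov.png

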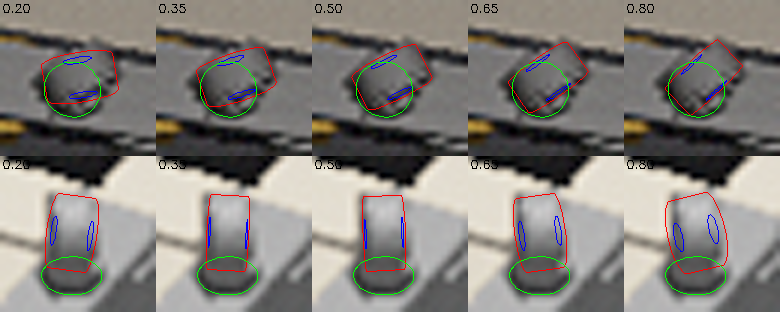

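```bash
python3 - <<'E'
from ov import *
ys=[.4,.55,.7]
a=np.hstack([draw(T,ctr["T"],y,.0825,298,180,26,24,10) for y in ys])
b=np.hstack([draw(S,ctr["S"],y,.0825,267,148,26,26,10) for y in ys])
cv2.imwrite("pics/ov2.png",np.vstack([a,b]))
E
```

```text
(no output)
```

View pics/ov2.png

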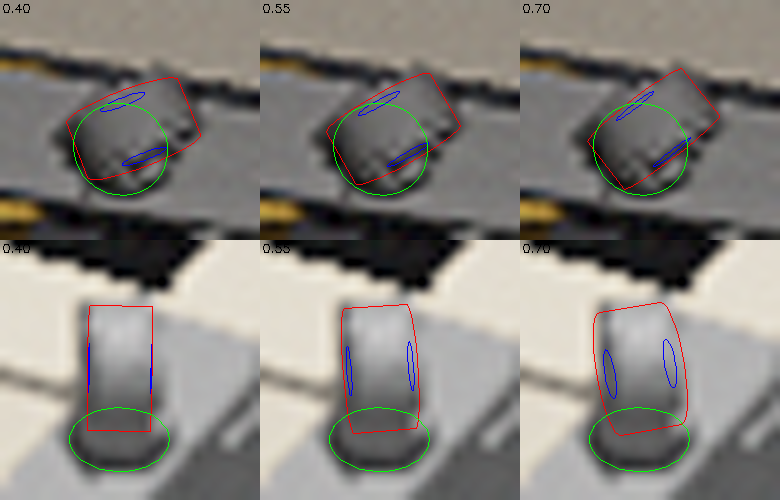

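```bash
sed -i 's/(S,(.025,.01,.02),sb(330/(S,(.025,-.01,.02),sb(330/; s/(S,(-.025,.01,.02),sb(490/(S,(-.025,-.01,.02),sb(490/; s/(S,(-.025,-.01,.02),sb(415/(S,(-.025,.01,.02),sb(415/; s/(S,(.025,-.01,.02),sb(243/(S,(.025,.01,.02),sb(243/' fit.py; python3 fit.py | head -8
cat > go.py <<'E'
import sys,numpy as np
from scipy.spatial.transform import Rotation as R
from bench import robot
o=robot.get_obs();t=list(map(float,sys.argv[1:5]))
M=R.from_euler("xyz",o["ee_rot"]).as_matrix()
d=M.T@(np.array(t[:3])-o["tool_pos"])
w=(t[3]-o["ee_rot"][2]+np.pi)%(2*np.pi)-np.pi
n=np.linalg.norm(d)
print("t",round(o["time"],2),"pos",o["tool_pos"].round(4),"rpy",o["ee_rot"].round(4),"q",o["joint_positions"].round(2),"F",o["wrist_force"].round(2),"M",o["wrist_torque"].round(3),"w",round(o["width"],4))
print("shift units",(d/.08).round(3),"turn",round(-w/(np.pi/2),3),"minrows",max(n/.0417,abs(np.degrees(w))/7.16).round(1))
E
python3 go.py .477 .182 .206 -.453
python3 - <<'E'
from fit import *
for n,u,v,z in(("mug",262,275,0),("microscope",740,400,.1),("microL",600,230,.2),("book",318,343,.03),("spool",470,397,.014),("vial",444,241,.0),("nip",535,390,0),("loupe",521,247,0),("edgeR",519,424,0),("edge",265,410,0),("cab",400,140,0)):
    print(n,world(T,u/1.5625,v/1.5625,z).round(3))
E
```

```text
[0.55751142 0.14219762 0.01      ] [0.47612689 0.17964088 0.02      ]
both [ 0.47804044  0.18295593 -0.46246476]
[[-0.2, -0.5], [-0.4, -1.0], [-0.7, -0.8], [-1.3, -0.1], [-0.8, 0.0], [0.5, -0.2], [0.3, -1.6], [1.7, -0.1], [0.1, -0.1], [-0.2, -0.0]]
T [ 0.47674526  0.1807208  -0.45194403]
[[0.3, -0.2], [0.2, -0.5], [-0.0, -0.4], [-0.5, 0.5], [0.1, 0.6]]
S [ 0.47854669  0.18431432 -0.4675462 ]
[[0.2, 0.1], [-0.2, -1.2], [1.2, 0.4], [-0.5, 0.3], [-0.7, 0.3]]
strapT [ 0.61572628 -0.13749624  0.057     ]
t 0.1 pos [ 0.2385 -0.4951  0.2044] rpy [-3.1396e+00 -2.0000e-04  4.4880e-01] q [-1.23  0.09  1.37  0.    1.68 -0.1 ] F [-0.1  -0.31 -0.35] M [-0.011  0.023  0.029] w 0.0944
shift units [ 6.358e+00 -6.331e+00 -6.000e-03] turn 0.574 minrows 17.2
mug [0.635 0.221 0.   ]
microscope [ 0.449 -0.607  0.1  ]
microL [ 0.688 -0.348  0.2  ]
book [0.508 0.098 0.03 ]
spool [ 0.432 -0.178  0.014]
vial [ 0.726 -0.119  0.   ]
nip [ 0.453 -0.297  0.   ]
loupe [ 0.723 -0.267  0.   ]
edgeR [ 0.391 -0.269  0.   ]
edge [0.386 0.185 0.   ]
cab [ 0.933 -0.021  0.   ]
```

>>> {"fn": "servo_tool", "kwargs": {"rows": [[[0.3, -0.3, 0], 0.07], [[0.65, -0.65, 0], 0.15], [[1, -1, 0], 0.22]], "grip": 0.0}}

```text
time: 0.35
tool_pos: [0.2758, -0.3876, 0.2043]
ee_rot: [-3.14, 0.001, 0.095]
wrist_force: [0.4, -0.1, 1.0]
width: 0.0774
```

```bash
python3 go.py .477 .182 .206 -.457
```

```text
t 0.35 pos [ 0.2758 -0.3876  0.2043] rpy [-3.1396e+00  6.0000e-04  9.5300e-02] q [-1.07 -0.08  1.54  0.    1.68  0.4 ] F [ 0.36 -0.09  0.95] M [ 0.023 -0.014  0.003] w 0.0774
shift units [ 3.181 -6.848 -0.009] turn 0.352 minrows 14.5
```

>>> {"fn": "servo_tool", "kwargs": {"rows": [[[0.2, -0.4, 0], 0.07], [[0.35, -0.75, 0], 0.14], [[0.48, -1, 0], 0.2]]}}

```text
time: 0.6
tool_pos: [0.3061, -0.3026, 0.2051]
ee_rot: [-3.141, 0.0, -0.215]
wrist_force: [-0.1, -0.3, -0.2]
width: 0.0572
```

```bash
python3 go.py .477 .182 .206 -.457
```

```text
t 0.6 pos [ 0.3061 -0.3026  0.2051] rpy [-3.1406e+00  3.0000e-04 -2.1500e-01] q [-0.91 -0.18  1.63  0.    1.7   0.87] F [-0.12 -0.27 -0.24] M [ 0.055 -0.032 -0.031] w 0.0572
shift units [ 7.950e-01 -6.374e+00 -5.000e-03] turn 0.154 minrows 12.3
```

>>> {"fn": "servo_tool", "kwargs": {"rows": [[[0.05, -0.45, 0], 0.07], [[0.12, -1, 0], 0.154]]}}

```text
time: 0.77
tool_pos: [0.3292, -0.2361, 0.205]
ee_rot: [-3.141, 0.001, -0.433]
wrist_force: [0.8, 1.0, 0.3]
width: 0.0474
```

```bash
python3 go.py .477 .182 .206 -.457
```

```text
t 0.77 pos [ 0.3292 -0.2361  0.205 ] rpy [-3.1413e+00  7.0000e-04 -4.3310e-01] q [-0.76 -0.24  1.68  0.    1.71  1.24] F [0.79 0.99 0.31] M [ 0.119  0.024 -0.009] w 0.0474
shift units [-0.517 -5.519 -0.011] turn 0.015 minrows 10.6
```

>>> {"fn": "servo_tool", "kwargs": {"rows": [[[-0.05, -0.5, 0], 0], [[-0.1, -1, 0], 0]]}}

```text
time: 0.93
tool_pos: [0.355, -0.1598, 0.2051]
ee_rot: [-3.141, 0.0, -0.428]
wrist_force: [1.0, -0.5, -0.0]
width: 0.0469
```

>>> {"fn": "servo_tool", "kwargs": {"rows": [[[-0.05, -0.5, 0], 0], [[-0.1, -1, 0], 0]]}}

```text
time: 1.1
tool_pos: [0.3808, -0.0835, 0.2052]
ee_rot: [3.142, -0.0, -0.427]
wrist_force: [0.7, 0.0, -0.1]
width: 0.0469
```

>>> {"fn": "servo_tool", "kwargs": {"rows": [[[-0.05, -0.5, 0], 0], [[-0.1, -1, 0], 0]]}}

```text
time: 1.27
tool_pos: [0.4067, -0.0072, 0.2053]
ee_rot: [3.141, -0.0, -0.427]
wrist_force: [0.3, 0.2, -0.3]
width: 0.0472
```

>>> {"fn": "servo_tool", "kwargs": {"rows": [[[-0.05, -0.5, 0], 0], [[-0.1, -1, 0], 0]]}}

```text
time: 1.43
tool_pos: [0.4325, 0.069, 0.2052]
ee_rot: [3.141, 0.0, -0.426]
wrist_force: [1.0, 0.2, -0.2]
width: 0.0468
```

>>> {"fn": "servo_tool", "kwargs": {"rows": [[[-0.05, -0.5, 0.2], 0], [[-0.1, -1, 0.5], 0], [[-0.1, -1, 0.5], 0], [[-0.1, -1, 0.5], 0]]}}

```text
time: 1.77
tool_pos: [0.4569, 0.1445, 0.1626]
ee_rot: [3.138, 0.005, -0.423]
wrist_force: [0.6, -1.3, -0.4]
width: 0.0471
```

```bash
python3 go.py .477 .182 .09 -.457;python3 - <<'E'
from bench import robot
import cv2,numpy as np,pickle
for n in("scene","top"):
    s=robot.snapshot(n); pickle.dump(s,open(f"{n}1.pkl","wb"))
    cv2.imwrite(f"pics/{n}1.png",cv2.resize(s["pixels"][:,:,::-1],(800,600),interpolation=cv2.INTER_CUBIC))
E
```

```text
t 1.77 pos [0.4569 0.1445 0.1626] rpy [ 3.138   0.005  -0.4225] q [ 0.19 -0.05  1.6  -0.    1.6   2.18] F [ 0.62 -1.28 -0.43] M [0.045 0.009 0.059] w 0.0471
shift units [ 0.041 -0.534  0.905] turn 0.022 minrows 2.0
```

View pics/scene1.png

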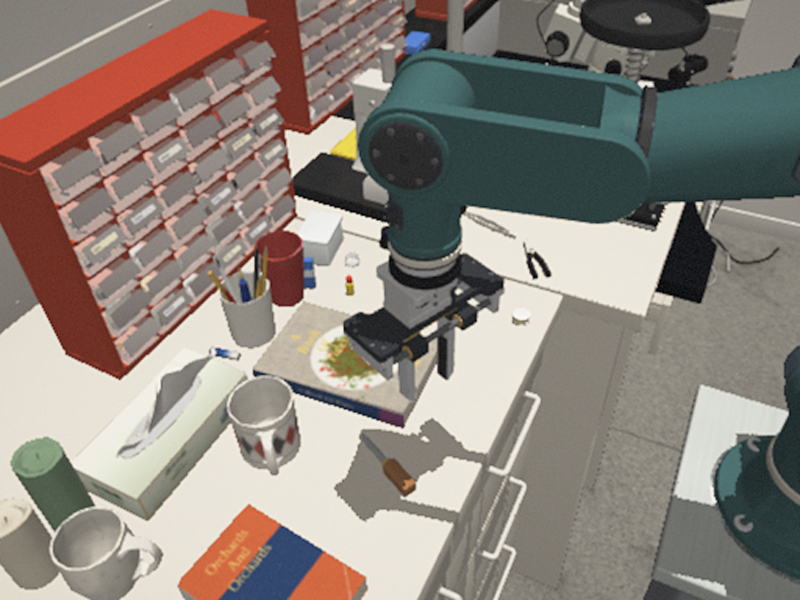

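>>> {"fn": "servo_tool", "kwargs": {"rows": [[[0.02, -0.27, 0.4], 0.01], [[0.04, -0.54, 0.9], 0.023], [[0.04, -0.54, 0.9], 0.023], [[0.04, -0.54, 0.9], 0.023]]}}

```text
time: 2.2
tool_pos: [0.4779, 0.1794, 0.0919]
ee_rot: [3.138, 0.003, -0.463]
wrist_force: [0.1, 0.1, 0.7]
width: 0.0473
```

```bash
python3 go.py .478 .1825 .004 -.46
```

```text
t 2.2 pos [0.4779 0.1794 0.0919] rpy [ 3.1378  0.0033 -0.4634] q [ 0.25  0.05  1.63 -0.    1.46  2.28] F [0.1  0.12 0.66] M [ 0.092 -0.003 -0.01 ] w 0.0473
shift units [-0.012 -0.039  1.099] turn -0.002 minrows 2.1
```

>>> {"fn": "servo_tool", "kwargs": {"rows": [[[0, -0.02, 0.35], 0], [[-0.01, -0.04, 0.7], 0], [[-0.01, -0.04, 0.95], 0], [[-0.01, -0.04, 0.95], 0], [[-0.01, -0.04, 0.95], 0]]}}

```text
time: 2.62
tool_pos: [0.4806, 0.1831, 0.0193]
ee_rot: [-3.141, -0.001, -0.464]
wrist_force: [0.3, 0.4, -0.3]
width: 0.0472
```

```bash
python3 go.py .478 .1825 .004 -.46;python3 - <<'E'
from bench import robot
from h import *
S=robot.snapshot("scene");T=robot.snapshot("top")
crop(S,"s2",205,230,90,90,6);crop(T,"t2",150,180,60,70,6)
E
```

```text
t 2.62 pos [0.4806 0.1831 0.0193] rpy [-3.1411e+00 -1.5000e-03 -4.6400e-01] q [ 0.25  0.12  1.71 -0.    1.3   2.29] F [ 0.26  0.4  -0.33] M [ 0.026 -0.     0.008] w 0.0472
shift units [-0.027  0.021  0.191] turn -0.003 minrows 0.4
```

View pics/s2.png

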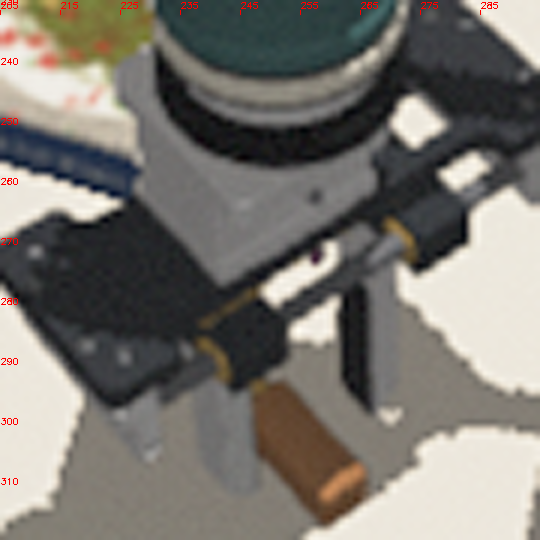

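>>> {"fn": "servo_tool", "kwargs": {"rows": [[[-0.02, -0.02, 0.1], 0], [[-0.03, -0.02, 0.175], 0], [[-0.03, -0.02, 0.175], 0], [[-0.03, -0.02, 0.175], 0]]}}

```text
time: 3.05
tool_pos: [0.4781, 0.1867, 0.0032]
ee_rot: [3.141, 0.001, -0.462]
wrist_force: [-0.8, 0.8, 0.1]
width: 0.0465
```

>>> {"fn": "servo_tool", "kwargs": {"rows": [[[0, 0, 0], 0], [[0, 0, 0], 0], [[0, 0, 0], 0], [[0, 0, 0], 0], [[0, 0, 0], 0], [[0, 0, 0], 0], [[0, 0, 0], 0], [[0, 0, 0], 0]], "grip": 1.0}}

```text
time: 3.72
tool_pos: [0.4785, 0.1867, 0.0036]
ee_rot: [3.141, -0.0, -0.463]
wrist_force: [0.6, -0.1, 1.0]
width: 0.0198
```

```bash
python3 go.py .478 .1825 .084 -.46
```

```text
t 3.72 pos [0.4785 0.1867 0.0036] rpy [ 3.1414e+00 -2.0000e-04 -4.6260e-01] q [ 0.26  0.14  1.73 -0.    1.27  2.3 ] F [ 0.56 -0.1   0.95] M [-0.033  0.063  0.008] w 0.0198
shift units [ 0.017  0.05  -1.005] turn -0.002 minrows 1.9
```

Gripped: the opening is 19.8 mm on the 20 mm handle. I'll lift and then measure the bar in the hand.

>>> {"fn": "servo_tool", "kwargs": {"rows": [[[0, 0, -0.2], 0], [[0, 0, -0.5], 0], [[0, 0, -0.8], 0], [[0, 0, -1], 0], [[0, 0, -1], 0]]}}

```text
time: 4.13
tool_pos: [0.4813, 0.1876, 0.0877]
ee_rot: [-3.136, -0.006, -0.463]
wrist_force: [0.7, 1.0, 0.0]
width: 0.0196
```

>>> {"fn": "servo_tool", "kwargs": {"rows": [[[0, 0.1, -0.3], -0.06], [[0, 0.4, -0.6], -0.1], [[0, 0.8, -0.7], -0.2], [[0, 1, -0.7], -0.2], [[0, 1, -0.7], -0.2]]}}

```text
time: 4.55
tool_pos: [0.4417, 0.1131, 0.139]
ee_rot: [3.14, 0.0, -0.151]
wrist_force: [0.7, 0.1, -1.4]
width: 0.0196
```

```bash
python3 go.py .52 -.232 .15 .53;python3 - <<'E'
from bench import robot
from h import *
S=robot.snapshot("scene");T=robot.snapshot("top")
pickle.dump((S,T,robot.get_obs()),open("p3.pkl","wb"))
crop(S,"s3",200,200,100,90,6);crop(T,"t3",160,170,80,70,8)
E
```

```text
t 4.55 pos [0.4417 0.1131 0.139 ] rpy [ 3.1404e+00  2.0000e-04 -1.5060e-01] q [ 0.13 -0.1   1.69 -0.    1.55  1.85] F [ 0.67  0.05 -1.39] M [ 0.077  0.054 -0.028] w 0.0196
shift units [ 1.615  4.119 -0.132] turn -0.433 minrows 8.5
```

View pics/s3.png

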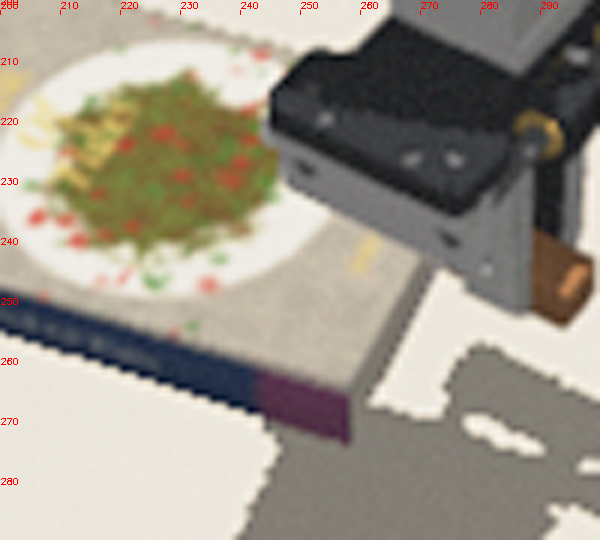

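View pics/t3.png

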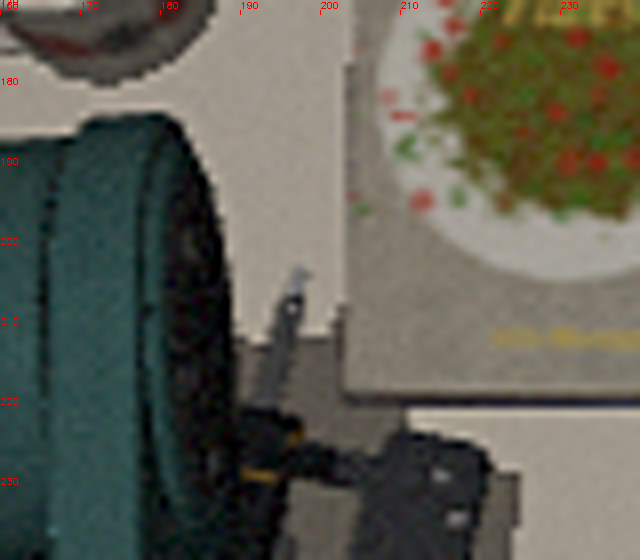

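```bash
python3 - <<'E'
from h import *
S,T,o=pickle.load(open("p3.pkl","rb"))
y=o["ee_rot"][2];t=o["tool_pos"]
w=world(T,160+(300+.5)/8-.5,170+(268+.5)/8-.5,t[2]+.0064);d=w[:2]-t[:2]
print(w,"along",d@[np.cos(y),np.sin(y)],"left",d@[-np.sin(y),np.cos(y)])
E
```

```text
[0.53096534 0.09980192 0.14468612] along 0.08998923239152533 left -0.0018638764348182023
```

>>> {"fn": "servo_tool", "kwargs": {"rows": [[[0.1, 0.3, 0], -0.05], [[0.2, 0.65, 0], -0.11], [[0.3, 1, -0.1], -0.17]]}}

```text
time: 4.9
tool_pos: [0.4536, 0.033, 0.1445]
ee_rot: [-3.14, 0.005, 0.125]
wrist_force: [0.4, 0.4, -0.8]
width: 0.0195
```

>>> {"fn": "servo_tool", "kwargs": {"rows": [[[0.25, 0.3, 0], -0.05], [[0.45, 0.65, 0], -0.11], [[0.65, 1, -0.1], -0.17]]}}

```text
time: 5.15
tool_pos: [0.5157, -0.0407, 0.1525]
ee_rot: [-3.138, 0.004, 0.391]
wrist_force: [0.0, 0.9, -0.9]
width: 0.0198
```

```bash
python3 go.py .4955 -.245 .15 .53
```

```text
t 5.15 pos [ 0.5157 -0.0407  0.1525] rpy [-3.1383  0.0037  0.3909] q [-0.19  0.03  1.53  0.    1.58  0.99] F [ 0.02  0.91 -0.89] M [-0.028 -0.004  0.018] w 0.0198
shift units [-1.207  2.265  0.028] turn -0.089 minrows 4.9
```

>>> {"fn": "servo_tool", "kwargs": {"rows": [[[-0.15, 0.3, 0], -0.03], [[-0.35, 0.65, 0], -0.06], [[-0.55, 1, 0], -0.09]]}}

```text
time: 5.4
tool_pos: [0.5057, -0.1316, 0.1537]
ee_rot: [-3.139, 0.001, 0.531]
wrist_force: [0.1, 0.0, -1.0]
width: 0.0198
```

>>> {"fn": "servo_tool", "kwargs": {"rows": [[[-0.2, 0.35, 0], 0], [[-0.4, 0.7, 0], 0], [[-0.58, 1, 0], 0], [[-0.58, 1, 0], 0]]}}

```text
time: 5.73
tool_pos: [0.5053, -0.2279, 0.1532]
ee_rot: [-3.141, 0.003, 0.522]
wrist_force: [-1.0, -0.1, -1.2]
width: 0.0199
```

```bash
python3 go.py .4955 -.245 .0759 .53
```

```text
t 5.73 pos [ 0.5053 -0.2279  0.1532] rpy [-3.1413e+00  2.6000e-03  5.2200e-01] q [-0.52  0.11  1.45 -0.    1.58  0.52] F [-0.95 -0.1  -1.19] M [-0.007  0.019 -0.001] w 0.0199
shift units [-0.21   0.125  0.967] turn -0.005 minrows 1.9
```

>>> {"fn": "servo_tool", "kwargs": {"rows": [[[-0.1, 0.06, 0.2], 0], [[-0.2, 0.12, 0.5], 0], [[-0.21, 0.125, 0.8], 0], [[-0.21, 0.125, 0.96], 0], [[-0.21, 0.125, 0.96], 0], [[-0.21, 0.125, 0.96], 0]]}}

```text
time: 6.23
tool_pos: [0.4956, -0.2395, 0.0769]
ee_rot: [-3.138, 0.001, 0.528]
wrist_force: [-0.9, -1.1, -0.9]
width: 0.0198
```

```bash
python3 go.py .4955 -.245 .0759 .53;python3 - <<'E'
from bench import robot
from h import *
S=robot.snapshot("scene");T=robot.snapshot("top")
pickle.dump((S,T,robot.get_obs()),open("p4.pkl","wb"))
crop(S,"s4",250,140,70,55,11);crop(T,"t4",270,170,70,55,11)
E
```

```text
t 6.23 pos [ 0.4956 -0.2395  0.0769] rpy [-3.1382e+00  1.2000e-03  5.2780e-01] q [-0.55  0.15  1.56  0.    1.44  0.49] F [-0.91 -1.09 -0.88] M [-0.036  0.029  0.008] w 0.0198
shift units [-0.035  0.059  0.012] turn -0.001 minrows 0.1
```

View pics/s4.png

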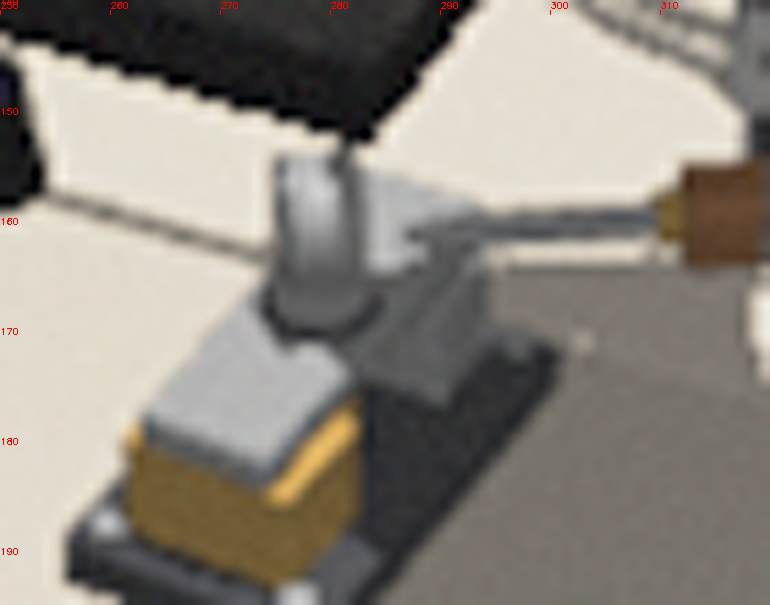

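View pics/t4.png

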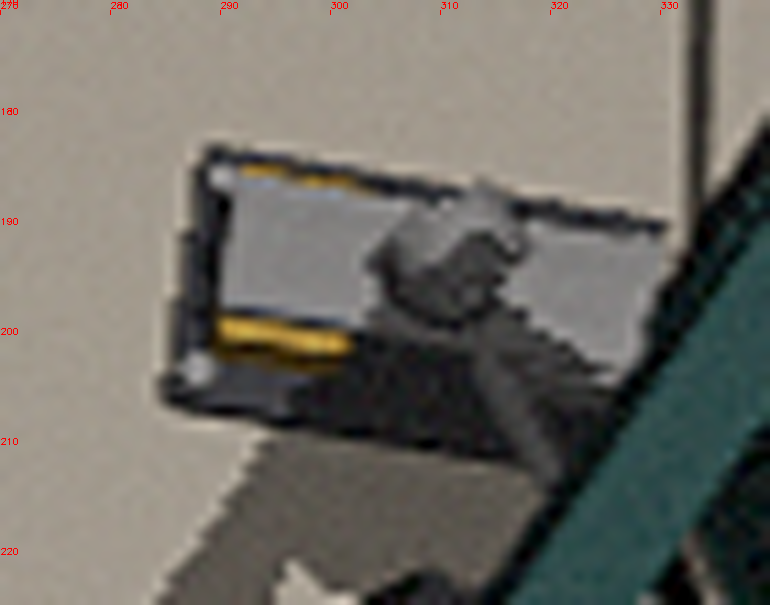

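```bash
python3 - <<'E'
from ov import *
S,T,o=pickle.load(open("p4.pkl","rb"))
y=o["ee_rot"][2];t=o["tool_pos"];u=np.array([np.cos(y),np.sin(y),0])
print(t)
def o_(cam,u0,v0,k,nm,cc):
    im=cv2.imread("pics/"+nm+".png")
    f=lambda P:np.round((P-[u0,v0]+.5)*k-.5).astype(np.int32)
    for s in(.03,.05,.07,.077,.09):
        p=f(proj(cam,t+[0,0,.0064]+s*u));print(nm,s,p);cv2.circle(im,tuple(int(a) for a in p),2,(0,255,255),-1)
    cv2.polylines(im,[cv2.convexHull(f(hull(cam,cc,.53,.0823)))],True,(0,0,255),1)
    for a in(-.008,.008): cv2.polylines(im,[f(hole(cam,cc,.53,.0823,a))],True,(255,0,0),1)
    return im
cc=(.593,-.188)
a=o_(S,250,140,11,"s4",cc);b=o_(T,270,170,11,"t4",cc)
cv2.imwrite("pics/o4.png",np.hstack([a[:400,150:550],b[100:500,200:600]]))
E
```

```text
[ 0.49688383 -0.24065122  0.07954247]
s4 0.03 [665 201]
s4 0.05 [580 207]
s4 0.07 [495 212]
s4 0.077 [465 214]
s4 0.09 [410 218]
t4 0.03 [591 540]
t4 0.05 [551 466]
t4 0.07 [511 393]
t4 0.077 [498 368]
t4 0.09 [472 321]
```

View pics/o4.png

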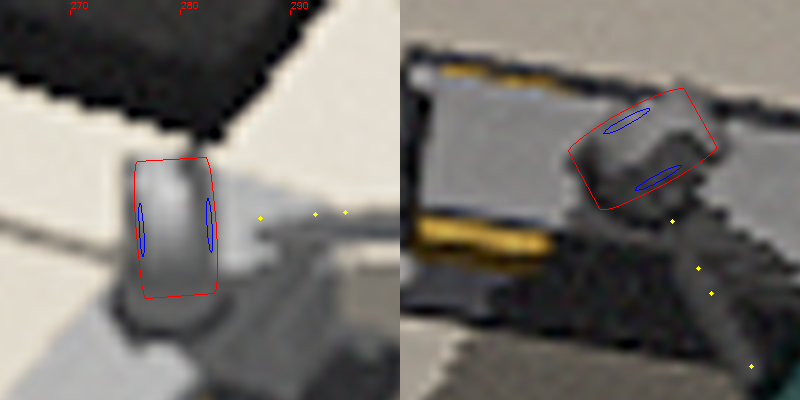

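```bash
python3 - <<'E'
from bench import robot
from h import *
ims=[];P=[]
for i in range(5):
    s=robot.snapshot("scene");ims.append(s["pixels"].astype(float));o=robot.get_obs();P.append(np.r_[o["tool_pos"],o["ee_rot"],o["wrist_force"]])
P=np.array(P);print(P.round(4))
s["pixels"]=np.mean(ims,0).astype(np.uint8)
pickle.dump((s,P.mean(0)),open("p5.pkl","wb"))
crop(s,"s5",268,146,48,30,16)
E
```

```text
[[ 4.9700e-01 -2.4090e-01  8.0100e-02  3.1394e+00 -1.4000e-03  5.2780e-01
  -1.7300e-02  4.6580e-01 -2.2240e-01]
 [ 4.9700e-01 -2.4110e-01  8.0300e-02  3.1390e+00 -1.5000e-03  5.2760e-01
   2.4520e-01  7.8340e-01 -4.4440e-01]
 [ 4.9680e-01 -2.4120e-01  8.0200e-02  3.1390e+00 -1.4000e-03  5.2740e-01
   5.8400e-01 -4.4500e-01 -1.0378e+00]
 [ 4.9660e-01 -2.4120e-01  8.0100e-02  3.1393e+00 -1.3000e-03  5.2720e-01
   2.0500e-01  6.4410e-01 -5.6020e-01]
 [ 4.9640e-01 -2.4120e-01  7.9900e-02  3.1396e+00 -1.0000e-03  5.2710e-01
  -6.6360e-01 -8.4910e-01  6.3600e-02]]
```

View pics/s5.png

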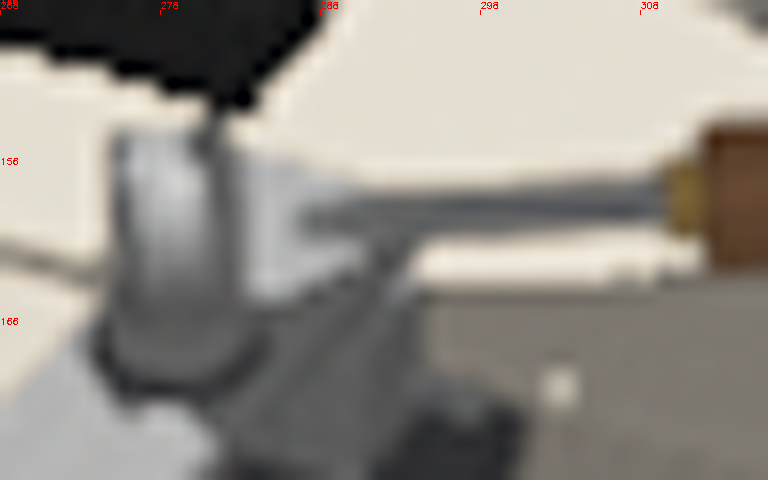

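```bash
python3 - <<'E'
from bench import robot
from ov import *
ims=[];P=[]
for i in range(5):
    s=robot.snapshot("top");ims.append(s["pixels"].astype(float));o=robot.get_obs();P.append(np.r_[o["tool_pos"],o["ee_rot"]])
P=np.array(P).mean(0);print(P.round(4))
s["pixels"]=np.mean(ims,0).astype(np.uint8)
pickle.dump((s,P),open("p6.pkl","wb"))
k=16;u0,v0,w,h=300,184,26,32
im0=cv2.resize(s["pixels"][v0:v0+h,u0:u0+w,::-1],None,fx=k,fy=k,interpolation=cv2.INTER_CUBIC)
im0=cv2.convertScaleAbs(im0,alpha=1.6)
im=im0.copy()
f=lambda Q:np.round((Q-[u0,v0]+.5)*k-.5).astype(np.int32)
u=np.array([np.cos(P[5]),np.sin(P[5]),0])
for d in(.04,.05,.06,.07,.077,.09):
    q=f(proj(s,P[:3]+[0,0,.0064]+d*u));print(d,q);cv2.circle(im,tuple(map(int,q)),2,(0,255,255),-1)
cv2.polylines(im,[cv2.convexHull(f(hull(s,(.593,-.188),.53,.0823)))],True,(0,0,255),1)
cv2.imwrite("pics/t6.png",np.hstack([im0,im])[:, :800])
E
```

```text
[ 4.9600e-01 -2.4120e-01  7.9300e-02  3.1406e+00 -5.0000e-04  5.2690e-01]
0.04 [354 513]
0.05 [325 460]
0.06 [296 407]
0.07 [267 354]
0.077 [247 317]
0.09 [210 248]
```

View pics/t6.png

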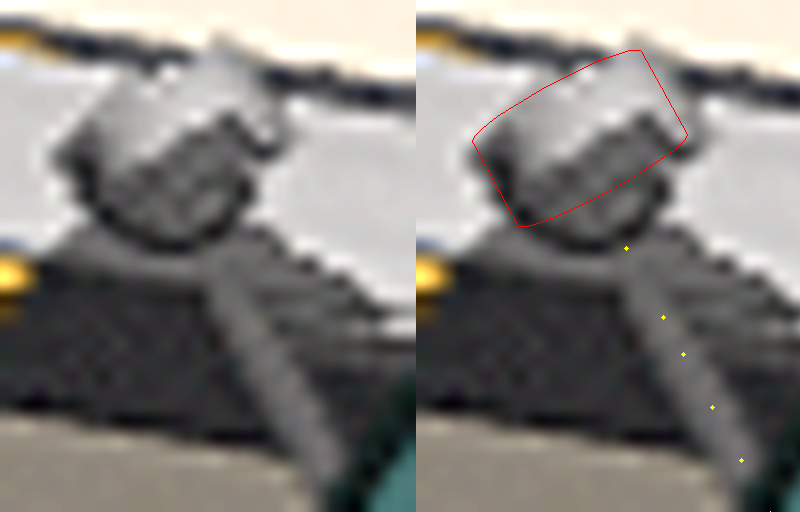

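```bash
python3 go.py .4955 -.245 .0757 .54
```

```text
t 6.83 pos [ 0.4958 -0.2411  0.0789] rpy [ 3.1412e+00 -2.0000e-04  5.2680e-01] q [-0.56  0.15  1.56 -0.    1.44  0.49] F [-0.07  0.   -0.63] M [-0.025 -0.027 -0.005] w 0.0196
shift units [-0.027  0.04   0.04 ] turn -0.008 minrows 0.1
```

>>> {"fn": "servo_tool", "kwargs": {"rows": [[[-0.02, 0.02, 0.02], -0.008], [[-0.02, 0.04, 0.04], -0.008], [[-0.02, 0.04, 0.04], -0.008], [[-0.02, 0.04, 0.04], -0.008], [[-0.02, 0.04, 0.04], -0.008], [[-0.02, 0.04, 0.04], -0.008]]}}

```text
time: 7.33
tool_pos: [0.496, -0.2446, 0.0755]
ee_rot: [3.142, 0.0, 0.539]
wrist_force: [0.3, 0.1, -1.4]
width: 0.0198
```

```bash
python3 go.py .4955 -.245 .0757 .54;python3 - <<'E'
from bench import robot
from h import *
P=[]
ims=[]
for i in range(3):
    s=robot.snapshot("scene");ims.append(s["pixels"].astype(float));o=robot.get_obs();P.append(np.r_[o["tool_pos"],o["ee_rot"]])
print(np.array(P).round(4))
s["pixels"]=np.mean(ims,0).astype(np.uint8)
crop(s,"s7",268,146,48,30,16)
E
```

```text
t 7.33 pos [ 0.496  -0.2446  0.0755] rpy [3.1416 0.     0.5395] q [-0.56  0.16  1.56 -0.    1.43  0.47] F [ 0.31  0.13 -1.4 ] M [-0.021  0.033 -0.034] w 0.0198
shift units [-0.007  0.001 -0.002] turn -0.0 minrows 0.0
[[ 0.496  -0.2446  0.0755  3.1415  0.      0.5395]
 [ 0.496  -0.2446  0.0756  3.1414 -0.      0.5396]
 [ 0.496  -0.2446  0.0756  3.1414 -0.      0.5395]]
```

View pics/s7.png

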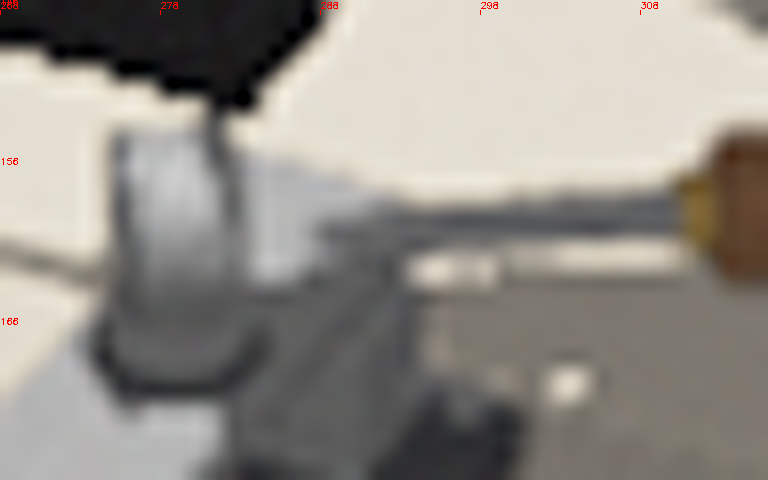

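>>> {"fn": "servo_tool", "kwargs": {"rows": [[[0.05, 0, 0], 0], [[0.1, 0, 0], 0], [[0.15, 0, 0], 0], [[0.2, 0, 0], 0], [[0.25, 0, 0], 0], [[0.3, 0, 0], 0], [[0.3, 0, 0], 0]]}}

```text
time: 8.07
tool_pos: [0.5106, -0.2353, 0.0745]
ee_rot: [-3.139, 0.016, 0.539]
wrist_force: [-14.2, -7.6, 2.9]
width: 0.02
```

```bash
python3 go.py .543 -.217 .0757 .54;python3 - <<'E'
from bench import robot
from h import *
s=robot.snapshot("scene")
crop(s,"s8",268,146,48,30,16)
s=robot.snapshot("top")
crop(s,"t8",295,180,40,40,14)
o=robot.get_obs();print(o["wrist_force"].round(2),o["wrist_torque"].round(3))
E
```

```text
t 8.07 pos [ 0.5106 -0.2353  0.0745] rpy [-3.1387  0.0157  0.5387] q [-0.52  0.18  1.53 -0.01  1.44  0.51] F [-14.21  -7.61   2.94] M [-1.255  2.53   0.138] w 0.02
shift units [ 0.465  0.012 -0.023] turn -0.001 minrows 0.9
[-14.67  -7.1    2.6 ] [-1.224  2.457  0.152]
```

View pics/s8.png

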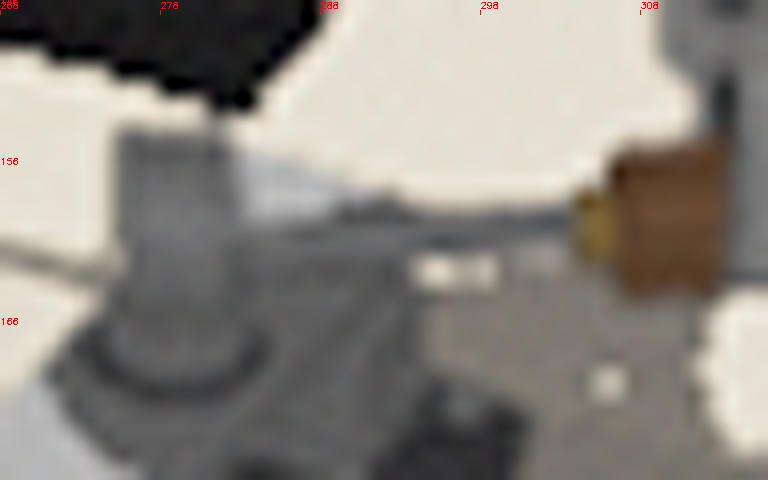

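View pics/t8.png

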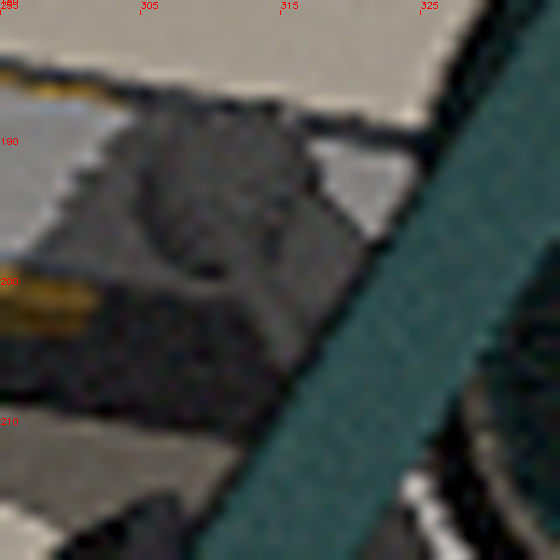

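```bash
python3 - <<'E'
from ov import *
s,P=pickle.load(open("p5.pkl","rb"));t6,P6=pickle.load(open("p6.pkl","rb"))
f=lambda Q,u0,v0,k:(Q-[u0,v0]+.5)*k-.5
for nm,cam,p,(u0,v0) in(("S",s,P,(268,146)),("T",t6,P6,(300,184))):
    u=np.array([np.cos(p[5]),np.sin(p[5]),0])
    print(nm,"rod",[f(proj(cam,p[:3]+[0,0,.0064]+d*u),u0,v0,16).round(0).tolist() for d in(.027,.05,.077,.09)])
    c=(.593,-.188);n=np.array([-np.sin(.53),np.cos(.53),0]);ax=np.array([np.cos(.53),np.sin(.53),0]);C=np.array([*c,.0823])
    H=f(hull(cam,c,.53,.0823),u0,v0,16);print("hull bbox",H.min(0).round(),H.max(0).round())
    for L,q in(("ctr",C),("near",C-.008*ax),("+1mm n",C-.008*ax+.001*n),("+1mm z",C-.008*ax+[0,0,.001]),("+1mm ax",C-.007*ax)): print(L,f(proj(cam,q),u0,v0,16).round(1))
    K=f(np.array([proj(cam,(c[0]+.013*np.cos(r),c[1]+.013*np.sin(r),.0588)) for r in np.linspace(0,6.3,60)]),u0,v0,16);print("collar bbox",K.min(0).round(),K.max(0).round())
E
```

```text
S rod [[701.0, 192.0], [558.0, 200.0], [391.0, 211.0], [310.0, 216.0]]
hull bbox [126. 132.] [246. 337.]
ctr [185.1 234.8]
near [234.6 231.6]
+1mm n [235.3 235.5]
+1mm z [234.7 226.8]
+1mm ax [228.4 232. ]
collar bbox [104. 297.] [264. 399.]
T rod [[392.0, 583.0], [325.0, 460.0], [247.0, 317.0], [210.0, 248.0]]
hull bbox [56. 50.] [271. 226.]
ctr [163.1 138.3]
near [185.9 179.8]
+1mm n [180.6 182.4]
+1mm z [186.8 178.4]
+1mm ax [183.  174.6]
collar bbox [68. 97.] [218. 244.]
```

>>> {"fn": "servo_tool", "kwargs": {"rows": [[[-0.1, 0, 0], 0], [[-0.22, 0.01, -0.01], 0], [[-0.22, 0.02, -0.02], 0], [[-0.22, 0.02, -0.02], 0], [[-0.22, 0.02, -0.02], 0], [[-0.22, 0.02, -0.02], 0]]}}

```text
time: 8.67
tool_pos: [0.5029, -0.2424, 0.0773]
ee_rot: [3.141, -0.001, 0.54]
wrist_force: [-0.3, 0.4, -0.8]
width: 0.0194
```

```bash
python3 go.py .5013 -.2437 .0772 .545;python3 - <<'E'
from bench import robot
from h import *
P=[]
ims=[]
for i in range(3):
    s=robot.snapshot("scene");ims.append(s["pixels"].astype(float));o=robot.get_obs();P.append(np.r_[o["tool_pos"],o["ee_rot"]])
print(np.array(P).round(4))
p=np.mean(P,0);u=np.array([np.cos(p[5]),np.sin(p[5]),0])
print("rod",[((proj(s,p[:3]+[0,0,.0064]+d*u)-[268,146]+.5)*16).round(0).tolist() for d in(.027,.05,.077,.09)])
s["pixels"]=np.mean(ims,0).astype(np.uint8)
crop(s,"s9",268,146,48,30,16)
E
```

```text
t 8.67 pos [ 0.5029 -0.2424  0.0773] rpy [ 3.1411e+00 -7.0000e-04  5.4000e-01] q [-0.55  0.16  1.54  0.    1.43  0.48] F [-0.25  0.41 -0.81] M [-0.014  0.009  0.005] w 0.0194
shift units [-0.025  0.004  0.001] turn -0.003 minrows 0.0
[[ 5.0270e-01 -2.4240e-01  7.7300e-02  3.1412e+00 -5.0000e-04  5.4000e-01]
 [ 5.0270e-01 -2.4240e-01  7.7100e-02  3.1414e+00 -3.0000e-04  5.4010e-01]
 [ 5.0260e-01 -2.4240e-01  7.7100e-02  3.1415e+00 -2.0000e-04  5.4010e-01]]
rod [[669.0, 194.0], [528.0, 204.0], [361.0, 216.0], [281.0, 222.0]]
```

View pics/s9.png

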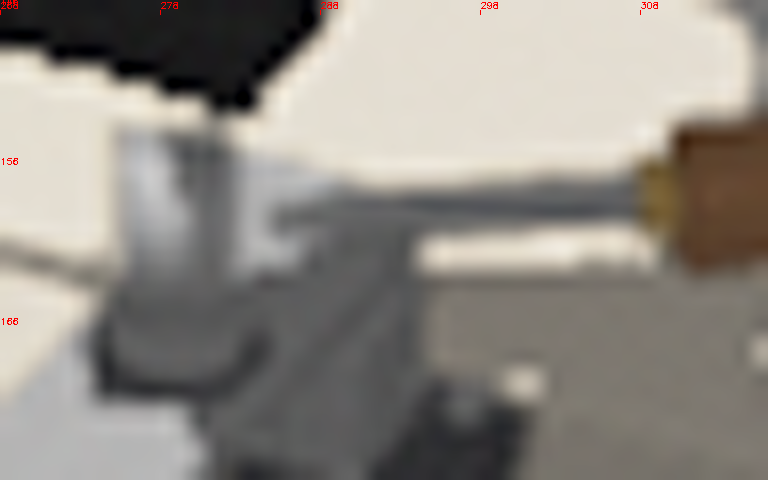

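>>> {"fn": "servo_tool", "kwargs": {"rows": [[[0.04, 0, 0.005], 0], [[0.08, 0, 0.005], 0], [[0.12, 0, 0.005], 0], [[0.16, 0, 0.005], 0], [[0.2, 0, 0.005], 0], [[0.24, 0, 0.005], 0]]}}

```text
time: 9.32
tool_pos: [0.5187, -0.2332, 0.0765]
ee_rot: [3.141, 0.001, 0.539]
wrist_force: [-1.5, -2.5, -1.9]
width: 0.0196
```

```bash
python3 go.py .543 -.217 .0769 .54
```

```text
t 9.32 pos [ 0.5187 -0.2332  0.0765] rpy [3.1409e+00 1.4000e-03 5.3930e-01] q [-0.52  0.19  1.52 -0.    1.44  0.51] F [-1.5  -2.48 -1.92] M [-0.538  0.233 -0.158] w 0.0196
shift units [ 0.364 -0.018 -0.006] turn -0.0 minrows 0.7
```

>>> {"fn": "servo_tool", "kwargs": {"rows": [[[0.04, 0.01, 0.005], 0], [[0.08, 0.015, 0.01], 0], [[0.12, 0.015, 0.01], 0], [[0.16, 0.015, 0.01], 0], [[0.2, 0.015, 0.01], 0], [[0.2, 0.015, 0.01], 0]]}}

```text
time: 9.82
tool_pos: [0.5339, -0.226, 0.076]
ee_rot: [3.14, -0.0, 0.539]
wrist_force: [1.4, -3.2, -2.2]
width: 0.0197
```

```bash
python3 go.py .543 -.217 .0769 .54;python3 - <<'E'
from bench import robot
from h import *
s=robot.snapshot("scene")
crop(s,"s10",260,140,56,40,13)
s=robot.snapshot("top")
crop(s,"t10",295,180,40,40,14)
o=robot.get_obs();print(o["wrist_force"].round(2),o["wrist_torque"].round(3))
E
```

```text
t 9.82 pos [ 0.5339 -0.226   0.076 ] rpy [ 3.140e+00 -5.000e-04  5.394e-01] q [-0.5   0.21  1.49 -0.    1.44  0.53] F [ 1.39 -3.17 -2.16] M [-0.749 -0.125 -0.276] w 0.0197
shift units [ 0.155 -0.038 -0.011] turn -0.0 minrows 0.3
[ 1.51 -2.72 -2.5 ] [-0.749 -0.206 -0.245]
```

View pics/s10.png

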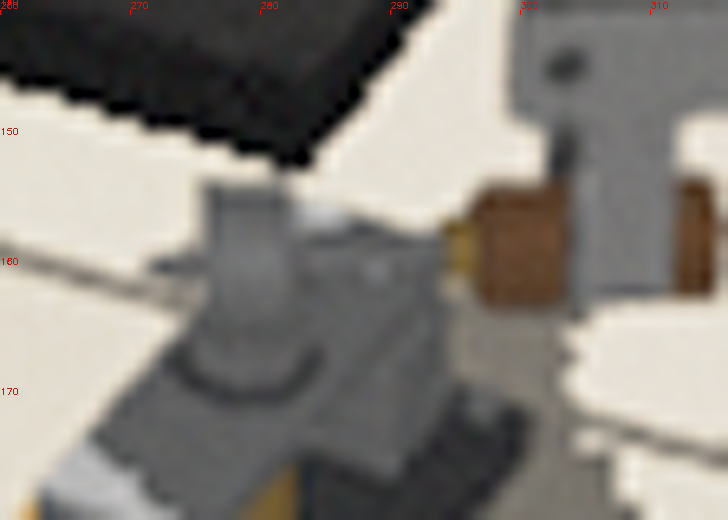

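>>> {"fn": "servo_tool", "kwargs": {"rows": [[[0.03, 0.01, 0.003], 0], [[0.06, 0.02, 0.006], 0], [[0.09, 0.025, 0.006], 0], [[0.12, 0.025, 0.006], 0], [[0.12, 0.025, 0.006], 0], [[0.12, 0.025, 0.006], 0]]}}

```text
time: 10.42
tool_pos: [0.5429, -0.2217, 0.0756]
ee_rot: [-3.141, -0.001, 0.54]
wrist_force: [0.4, 0.0, -0.2]
width: 0.0194
```

```bash
cat > tq.py <<'E'
from bench import robot
import numpy as np
o=robot.get_obs();p=o["tool_pos"];F=o["wrist_force"];M=o["wrist_torque"];y=o["ee_rot"][2]
e=np.array([.5935,-.188])
r=p[:2]-e
u=np.array([np.cos(y),np.sin(y)]);n=np.array([-u[1],u[0]])
print("t %.2f"%o["time"],"pos",p.round(4),"yaw",y.round(4),"F",F.round(2),"Mz",M[2].round(3),"w",o["width"].round(4),"q6",o["joint_positions"][5].round(2))
print("Fax %.2f Flat %.2f"%(F[:2]@u,F[:2]@n),"d %.4f"%np.hypot(*r),"bearing %.3f"%np.arctan2(-r[1],-r[0]),"T_screw(+tight) %.3f"%(M[2]+r[0]*F[1]-r[1]*F[0]))
E
python3 tq.py; python3 tq.py
```

```text
Traceback (most recent call last):
  File "tq.py", line 7, in <module>
    print("t %.2f"%o["time"],"pos",p.round(4),"yaw",y.round(4),"F",F.round(2),"Mz",M[2].round(3),"w",o["width"].round(4),"q6",o["joint_positions"][5].round(2))
                                                                                                     ^^^^^^^^^^^^^^^^
AttributeError: 'float' object has no attribute 'round'
Traceback (most recent call last):
  File "tq.py", line 7, in <module>
    print("t %.2f"%o["time"],"pos",p.round(4),"yaw",y.round(4),"F",F.round(2),"Mz",M[2].round(3),"w",o["width"].round(4),"q6",o["joint_positions"][5].round(2))
                                                                                                     ^^^^^^^^^^^^^^^^
AttributeError: 'float' object has no attribute 'round'
```

```bash
sed -i 's/o\["width"\].round(4)/round(o["width"],4)/; s/\.5935,-\.188/.596,-.191/' tq.py; python3 tq.py; sed -n 1,12p tq.py >/dev/null
cat > arc.py <<'E'
import sys,numpy as np
th=float(sys.argv[1]);d=float(sys.argv[2]) if len(sys.argv)>2 else .061
for k in range(1,7):
    t=th*k/6;print([round(d*(1-np.cos(t))/.08,3),round(-d*np.sin(t)/.08,3),round(.0016*t/.08,4)],round(t/(np.pi/2),3))
E
python3 arc.py .24
```

```text
t 10.42 pos [ 0.5429 -0.2217  0.0756] yaw 0.5402 F [ 0.43  0.03 -0.2 ] Mz -0.099 w 0.0194 q6 0.55
Fax 0.39 Flat -0.19 d 0.0613 bearing 0.524 T_screw(+tight) -0.088
[np.float64(0.001), np.float64(-0.03), 0.0008] 0.025
[np.float64(0.002), np.float64(-0.061), 0.0016] 0.051
[np.float64(0.005), np.float64(-0.091), 0.0024] 0.076
[np.float64(0.01), np.float64(-0.121), 0.0032] 0.102
[np.float64(0.015), np.float64(-0.151), 0.004] 0.127
[np.float64(0.022), np.float64(-0.181), 0.0048] 0.153
```

>>> {"fn": "servo_tool", "kwargs": {"rows": [[[0, -0.03, 0], 0.025], [[0, -0.06, 0.002], 0.05], [[0.005, -0.09, 0.002], 0.076], [[0.01, -0.12, 0.002], 0.1], [[0.015, -0.15, 0.002], 0.127], [[0.02, -0.18, 0.002], 0.153]]}}

```text
time: 10.92
tool_pos: [0.5359, -0.2087, 0.0752]
ee_rot: [-3.141, 0.001, 0.298]
wrist_force: [-0.2, -1.3, -0.9]
width: 0.02
```

```bash
python3 tq.py
```

```text
t 10.92 pos [ 0.5359 -0.2087  0.0752] yaw 0.2975 F [-0.22 -1.27 -0.92] Mz 0.005 w 0.02 q6 0.8
Fax -0.58 Flat -1.15 d 0.0626 bearing 0.286 T_screw(+tight) 0.077
```

>>> {"fn": "servo_tool", "kwargs": {"rows": [[[0, -0.03, 0], 0.025], [[0.002, -0.06, 0.002], 0.05], [[0.006, -0.09, 0.003], 0.076], [[0.01, -0.12, 0.004], 0.1], [[0.015, -0.154, 0.004], 0.127], [[0.015, -0.154, 0.004], 0.127]]}}

```text
time: 11.42
tool_pos: [0.5334, -0.1972, 0.075]
ee_rot: [3.141, 0.001, 0.099]
wrist_force: [-0.9, -3.4, 0.1]
width: 0.0192
```

```bash
python3 tq.py
```

```text
t 11.42 pos [ 0.5334 -0.1972  0.075 ] yaw 0.0993 F [-0.91 -3.4   0.13] Mz -0.116 w 0.0192 q6 1.02
Fax -1.24 Flat -3.30 d 0.0629 bearing 0.099 T_screw(+tight) 0.092
```

>>> {"fn": "servo_tool", "kwargs": {"rows": [[[0, -0.03, 0], 0.025], [[0.002, -0.06, 0.002], 0.05], [[0.006, -0.09, 0.003], 0.076], [[0.01, -0.12, 0.004], 0.1], [[0.015, -0.154, 0.004], 0.127], [[0.015, -0.154, 0.004], 0.127]]}}

```text
time: 11.92
tool_pos: [0.5334, -0.1848, 0.0747]
ee_rot: [3.141, 0.001, -0.099]
wrist_force: [-1.4, -3.0, -1.1]
width: 0.02
```

```bash
python3 tq.py
```

```text
t 11.92 pos [ 0.5334 -0.1848  0.0747] yaw -0.0991 F [-1.4  -2.99 -1.1 ] Mz -0.053 w 0.02 q6 1.24
Fax -1.09 Flat -3.11 d 0.0629 bearing -0.099 T_screw(+tight) 0.142
```

Still turning freely at about 0.12 N m. From here I'll take smaller steps.

>>> {"fn": "servo_tool", "kwargs": {"rows": [[[0, -0.03, 0], 0.025], [[0.003, -0.06, 0.002], 0.05], [[0.006, -0.08, 0.003], 0.064], [[0.006, -0.08, 0.003], 0.064]]}}

```text
time: 12.25
tool_pos: [0.5345, -0.1786, 0.0744]
ee_rot: [3.141, 0.001, -0.199]
wrist_force: [-2.1, -1.4, 0.1]
width: 0.0197
```

```bash
python3 tq.py
```

```text
t 12.25 pos [ 0.5345 -0.1786  0.0744] yaw -0.1993 F [-2.06 -1.37  0.08] Mz -0.074 w 0.0197 q6 1.35
Fax -1.75 Flat -1.75 d 0.0628 bearing -0.200 T_screw(+tight) 0.036
```

>>> {"fn": "servo_tool", "kwargs": {"rows": [[[0, -0.03, 0], 0.025], [[0.002, -0.06, 0.002], 0.05], [[0.004, -0.08, 0.003], 0.064], [[0.004, -0.08, 0.003], 0.064]]}}

```text
time: 12.58
tool_pos: [0.5361, -0.1723, 0.0741]
ee_rot: [3.141, 0.001, -0.3]
wrist_force: [-2.8, -3.3, -0.1]
width: 0.0199
```

```bash
python3 tq.py
```

```text
t 12.58 pos [ 0.5361 -0.1723  0.0741] yaw -0.3001 F [-2.83 -3.26 -0.08] Mz -0.152 w 0.0199 q6 1.46
Fax -1.74 Flat -3.95 d 0.0627 bearing -0.302 T_screw(+tight) 0.096
```

>>> {"fn": "servo_tool", "kwargs": {"rows": [[[0, -0.03, 0], 0.025], [[0.002, -0.06, 0.002], 0.05], [[0.004, -0.08, 0.003], 0.064], [[0.004, -0.08, 0.003], 0.064]]}}

```text
time: 12.92
tool_pos: [0.5384, -0.1663, 0.0739]
ee_rot: [3.141, 0.001, -0.401]
wrist_force: [-3.2, -3.0, 0.9]
width: 0.0199
```

```bash
python3 tq.py
```

```text
t 12.92 pos [ 0.5384 -0.1663  0.0739] yaw -0.4007 F [-3.18 -3.    0.91] Mz -0.149 w 0.0199 q6 1.57
Fax -1.76 Flat -4.01 d 0.0627 bearing -0.405 T_screw(+tight) 0.102
```

>>> {"fn": "servo_tool", "kwargs": {"rows": [[[0, -0.03, 0], 0.025], [[0.002, -0.06, -0.003], 0.05], [[0.004, -0.08, -0.005], 0.064], [[0.004, -0.08, -0.005], 0.064]]}}

```text
time: 13.25
tool_pos: [0.5412, -0.1606, 0.074]
ee_rot: [3.141, 0.001, -0.501]
wrist_force: [-3.3, -3.0, -0.8]
width: 0.0197
```

```bash
python3 tq.py
```

```text
t 13.25 pos [ 0.5412 -0.1606  0.074 ] yaw -0.5013 F [-3.31 -2.98 -0.8 ] Mz -0.134 w 0.0197 q6 1.68
Fax -1.47 Flat -4.21 d 0.0627 bearing -0.507 T_screw(+tight) 0.130
```

>>> {"fn": "servo_tool", "kwargs": {"rows": [[[0, -0.03, 0], 0.025], [[0.002, -0.06, 0], 0.05], [[0.004, -0.08, 0], 0.064], [[0.004, -0.08, 0], 0.064]]}}

```text
time: 13.58
tool_pos: [0.5445, -0.1551, 0.0739]
ee_rot: [3.141, 0.001, -0.602]
wrist_force: [-3.0, -2.8, -0.8]
width: 0.0193
```

```bash
python3 tq.py
```

```text
t 13.58 pos [ 0.5445 -0.1551  0.0739] yaw -0.6019 F [-3.02 -2.83 -0.8 ] Mz -0.121 w 0.0193 q6 1.8
Fax -0.89 Flat -4.04 d 0.0628 bearing -0.609 T_screw(+tight) 0.133
```

>>> {"fn": "servo_tool", "kwargs": {"rows": [[[0, -0.025, 0], 0.02], [[0.003, -0.05, 0], 0.04], [[0.003, -0.05, 0], 0.04]]}}

```text
time: 13.83
tool_pos: [0.5469, -0.1519, 0.0739]
ee_rot: [3.141, 0.001, -0.665]
wrist_force: [-2.8, -3.2, -1.7]
width: 0.0198
```

```bash
python3 tq.py
```

```text
t 13.83 pos [ 0.5469 -0.1519  0.0739] yaw -0.6647 F [-2.76 -3.24 -1.66] Mz -0.177 w 0.0198 q6 1.87
Fax -0.17 Flat -4.25 d 0.0628 bearing -0.673 T_screw(+tight) 0.090
```

>>> {"fn": "servo_tool", "kwargs": {"rows": [[[0, -0.025, 0], 0.02], [[0.003, -0.05, 0], 0.04], [[0.003, -0.05, 0], 0.04]]}}

```text
time: 14.08
tool_pos: [0.5494, -0.149, 0.0739]
ee_rot: [3.14, 0.001, -0.727]
wrist_force: [-4.6, -3.7, -1.2]
width: 0.0196
```

```bash
python3 tq.py
```

```text
t 14.08 pos [ 0.5494 -0.149   0.0739] yaw -0.727 F [-4.61 -3.71 -1.22] Mz -0.118 w 0.0196 q6 1.93
Fax -0.98 Flat -5.84 d 0.0628 bearing -0.734 T_screw(+tight) 0.248
```

>>> {"fn": "servo_tool", "kwargs": {"rows": [[[0, -0.012, 0], 0.01], [[0.002, -0.025, 0], 0.02], [[0.002, -0.025, 0], 0.02]]}}

```text
time: 14.33
tool_pos: [0.5506, -0.1477, 0.0739]
ee_rot: [3.14, 0.001, -0.758]
wrist_force: [-3.7, -3.1, -0.0]
width: 0.0197
```

```bash
python3 tq.py
```

```text
t 14.33 pos [ 0.5506 -0.1477  0.0739] yaw -0.7577 F [-3.74 -3.13 -0.04] Mz -0.068 w 0.0197 q6 1.97
Fax -0.57 Flat -4.84 d 0.0628 bearing -0.762 T_screw(+tight) 0.237
```

>>> {"fn": "servo_tool", "kwargs": {"rows": [[[0, -0.012, 0], 0.01], [[0.002, -0.025, 0], 0.02], [[0.002, -0.025, 0], 0.02]]}}

```text
time: 14.58
tool_pos: [0.5518, -0.1463, 0.0738]
ee_rot: [3.139, 0.002, -0.789]
wrist_force: [-5.0, -4.5, -1.0]
width: 0.0197
```

```bash
python3 tq.py
```

```text
t 14.58 pos [ 0.5518 -0.1463  0.0738] yaw -0.7888 F [-4.96 -4.49 -1.  ] Mz 0.054 w 0.0197 q6 2.0
Fax -0.31 Flat -6.68 d 0.0628 bearing -0.791 T_screw(+tight) 0.474
```

```bash
cat > avg.py <<'E'
from bench import robot
import numpy as np
L=[]
e=np.array([.596,-.191])
for i in range(6):
    s=robot.snapshot("top");o=robot.get_obs()
    p=o["tool_pos"];F=o["wrist_force"];M=o["wrist_torque"];r=p[:2]-e;y=o["ee_rot"][2];n=np.array([-np.sin(y),np.cos(y)])
    L.append([M[2]+r[0]*F[1]-r[1]*F[0],F[:2]@n,M[2],F[2],y])
L=np.array(L);print("T",L[:,0].round(3),"mean T,Flat,Mz,Fz,yaw",L.mean(0).round(3))
E
python3 avg.py
```

```text
T [0.296 0.371 0.445 0.44  0.341 0.365] mean T,Flat,Mz,Fz,yaw [ 0.376 -5.395  0.038 -1.199 -0.788]
```

>>> {"fn": "servo_tool", "kwargs": {"rows": [[[0, -0.01, 0], 0.007], [[0.001, -0.017, 0], 0.014], [[0.001, -0.017, 0], 0.014]]}}

```text
time: 15.13
tool_pos: [0.5527, -0.1455, 0.0738]
ee_rot: [3.139, 0.002, -0.811]
wrist_force: [-5.3, -4.2, -1.5]
width: 0.0201
```

```bash
python3 tq.py; python3 avg.py
```

```text
t 15.13 pos [ 0.5527 -0.1455  0.0738] yaw -0.8105 F [-5.34 -4.25 -1.5 ] Mz 0.18 w 0.0201 q6 2.03
Fax -0.60 Flat -6.80 d 0.0628 bearing -0.810 T_screw(+tight) 0.607
T [0.523 0.558 0.491 0.482 0.594 0.594] mean T,Flat,Mz,Fz,yaw [ 0.54  -6.213  0.15  -0.981 -0.81 ]
```

>>> {"fn": "servo_tool", "kwargs": {"rows": [[[0, 0.03, 0], -0.025], [[0.002, 0.06, 0], -0.05], [[0.004, 0.08, 0], -0.064], [[0.006, 0.1, 0], -0.08], [[0.008, 0.115, 0], -0.096], [[0.008, 0.115, 0], -0.096]]}}

```text
time: 15.93
tool_pos: [0.547, -0.152, 0.0739]
ee_rot: [3.141, 0.001, -0.661]
wrist_force: [-4.3, -2.3, -1.8]
width: 0.0198
```

```bash
python3 tq.py; python3 avg.py
```

```text
t 15.93 pos [ 0.547  -0.152   0.0739] yaw -0.6608 F [-4.32 -2.32 -1.82] Mz -0.185 w 0.0198 q6 1.86
Fax -1.99 Flat -4.48 d 0.0626 bearing -0.672 T_screw(+tight) 0.097
T [0.05  0.035 0.006 0.075 0.026 0.02 ] mean T,Flat,Mz,Fz,yaw [ 0.035 -4.474 -0.246 -1.687 -0.662]
```

>>> {"fn": "servo_tool", "kwargs": {"rows": [[[0, 0.015, 0], -0.01], [[0, 0.03, 0], -0.02], [[0, 0.03, 0], -0.02], [[0, 0.03, 0], -0.02]]}}

```text
time: 16.57
tool_pos: [0.5462, -0.1537, 0.0742]
ee_rot: [-3.141, 0.0, -0.631]
wrist_force: [-3.8, -1.3, -2.3]
width: 0.0198
```

```bash
python3 tq.py; python3 avg.py
```

```text
t 16.57 pos [ 0.5462 -0.1537  0.0742] yaw -0.6308 F [-3.79 -1.31 -2.26] Mz -0.194 w 0.0198 q6 1.83
Fax -2.29 Flat -3.29 d 0.0622 bearing -0.643 T_screw(+tight) 0.013
T [ 0.058 -0.02   0.105 -0.044 -0.011  0.171] mean T,Flat,Mz,Fz,yaw [ 0.043 -3.711 -0.189 -1.94  -0.631]
```

>>> {"fn": "servo_tool", "kwargs": {"rows": [[[-0.01, 0.015, 0.003], 0], [[-0.02, 0.03, 0.006], 0], [[-0.02, 0.03, 0.006], 0], [[-0.02, 0.03, 0.006], 0]]}}

```text
time: 17.2
tool_pos: [0.5449, -0.1545, 0.0746]
ee_rot: [-3.139, -0.003, -0.63]
wrist_force: [1.8, -0.2, -0.9]
width: 0.0195
```

```bash
python3 tq.py; python3 avg.py
```

```text
t 17.20 pos [ 0.5449 -0.1545  0.0746] yaw -0.6301 F [ 1.85 -0.18 -0.92] Mz 0.071 w 0.0195 q6 1.82
Fax 1.60 Flat 0.94 d 0.0628 bearing -0.621 T_screw(+tight) 0.013
T [-0.003  0.062 -0.029  0.031  0.001  0.034] mean T,Flat,Mz,Fz,yaw [ 0.016  1.44   0.106 -0.684 -0.63 ]
```

>>> {"fn": "servo_tool", "kwargs": {"rows": [[[-0.04, -0.008, 0], 0], [[-0.08, -0.008, 0], 0], [[-0.12, -0.008, 0], 0], [[-0.16, -0.008, 0], 0], [[-0.2, -0.008, 0], 0], [[-0.2, -0.008, 0], 0]]}}

```text
time: 18.0
tool_pos: [0.5301, -0.1446, 0.0737]
ee_rot: [3.141, 0.001, -0.631]
wrist_force: [0.5, -0.7, -0.7]
width: 0.0199
```

```bash
python3 tq.py
```

```text
t 18.00 pos [ 0.5301 -0.1446  0.0737] yaw -0.6307 F [ 0.51 -0.68 -0.67] Mz 0.006 w 0.0199 q6 1.83
Fax 0.82 Flat -0.25 d 0.0806 bearing -0.614 T_screw(+tight) 0.027
```

Free, with almost no load. I'll withdraw it fully.

>>> {"fn": "servo_tool", "kwargs": {"rows": [[[-0.05, 0, 0], 0], [[-0.1, 0, 0], 0], [[-0.15, 0, 0], 0], [[-0.2, 0, 0], 0], [[-0.27, 0, 0], 0], [[-0.34, 0, 0], 0], [[-0.42, 0, 0], 0], [[-0.42, 0, 0], 0]]}}

```text
time: 18.67
tool_pos: [0.5028, -0.1242, 0.0738]
ee_rot: [3.141, 0.001, -0.63]
wrist_force: [0.2, 0.1, -0.6]
width: 0.0197
```

```bash
python3 tq.py;python3 - <<'E'
from bench import robot
from h import *
s=robot.snapshot("scene");pickle.dump(s,open("s11.pkl","wb"))
crop(s,"s11",250,140,70,55,11)
s=robot.snapshot("top");pickle.dump(s,open("t11.pkl","wb"))
cv2.imwrite("pics/t11.png",cv2.resize(s["pixels"][:,:,::-1],(800,600),interpolation=cv2.INTER_CUBIC))
E
```

```text
t 18.67 pos [ 0.5028 -0.1242  0.0738] yaw -0.6302 F [ 0.22  0.06 -0.56] Mz -0.021 w 0.0197 q6 1.85
Fax 0.14 Flat 0.18 d 0.1146 bearing -0.621 T_screw(+tight) -0.042
```

View pics/s11.png

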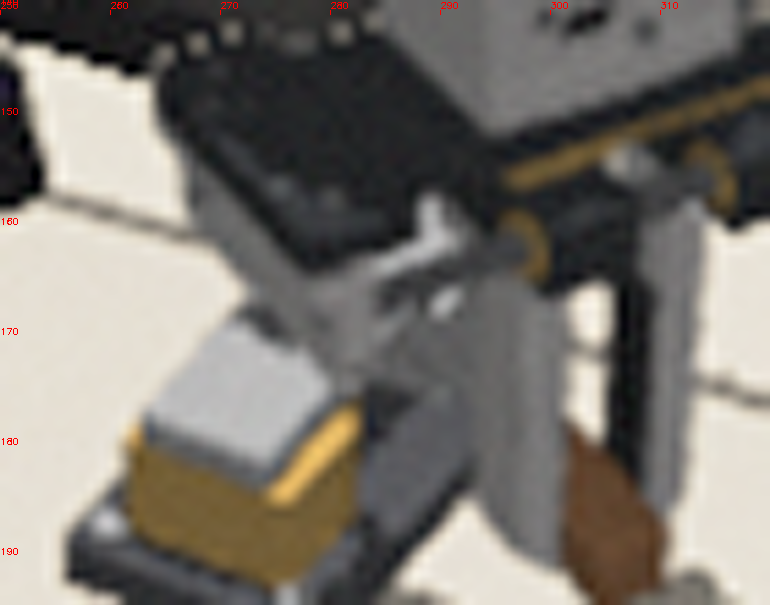

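View pics/t11.png

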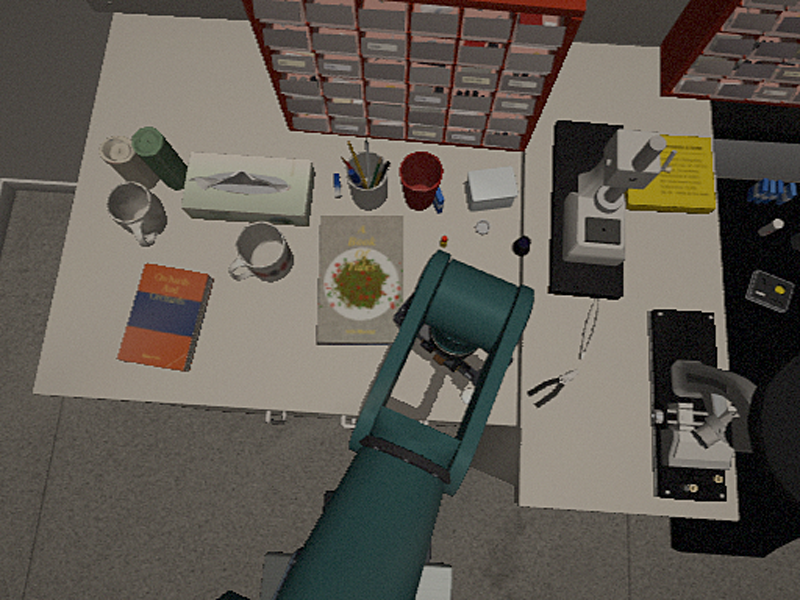

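```bash
python3 - <<'E'
from h import *
T=pickle.load(open("top0.pkl","rb"))
for u,v in((403,343),(403,216)): print(world(T,u/1.5625,v/1.5625,.03).round(3))
E
python3 go.py .454 -.088 .074 -.63
```

```text
[ 0.518 -0.053  0.03 ]
[ 0.759 -0.038  0.03 ]
t 18.77 pos [ 0.5037 -0.1249  0.074 ] rpy [-3.1416e+00 -5.0000e-04 -6.3050e-01] q [-0.35  0.08  1.64 -0.    1.42  1.85] F [ 0.1   0.06 -0.45] M [ 0.125 -0.02  -0.058] w 0.0195
shift units [-0.774 -0.006 -0.001] turn -0.0 minrows 1.5
```

>>> {"fn": "servo_tool", "kwargs": {"rows": [[[-0.2, 0, 0], 0], [[-0.45, 0, 0], 0], [[-0.65, 0, 0.05], 0], [[-0.77, 0, 0.2], 0], [[-0.77, 0, 0.4], 0], [[-0.77, 0, 0.6], 0], [[-0.77, 0, 0.7], 0], [[-0.77, 0, 0.7], 0]]}}

```text
time: 19.43
tool_pos: [0.4525, -0.0883, 0.0158]
ee_rot: [3.14, 0.004, -0.631]
wrist_force: [0.4, 0.7, -0.6]
width: 0.0199
```

```bash
python3 go.py .454 -.088 .004 -.63;python3 - <<'E'
from bench import robot
from h import *
s=robot.snapshot("scene")
crop(s,"s12",250,140,110,80,7)
E
```

```text
t 19.43 pos [ 0.4525 -0.0883  0.0158] rpy [ 3.1401  0.004  -0.6308] q [-0.32  0.01  1.84 -0.    1.29  1.89] F [ 0.44  0.71 -0.56] M [0.1   0.    0.002] w 0.0199
shift units [ 0.013 -0.014  0.148] turn -0.001 minrows 0.3
```

View pics/s12.png

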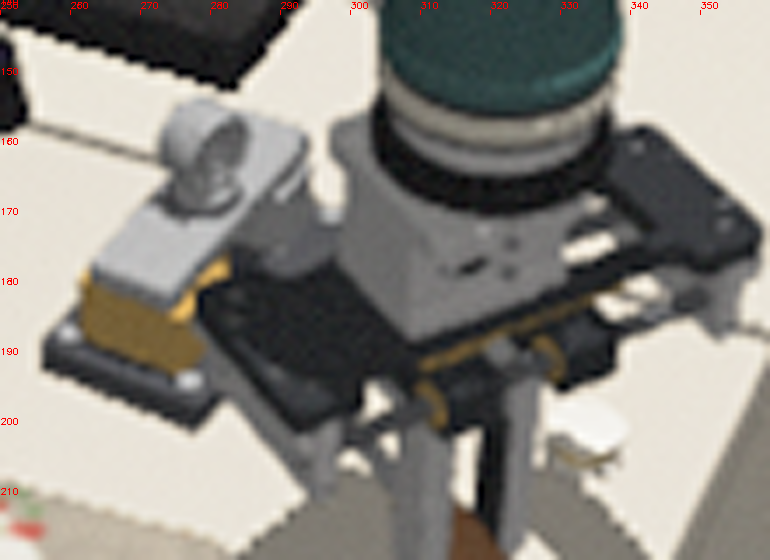

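>>> {"fn": "servo_tool", "kwargs": {"rows": [[[0, 0, 0.05], 0], [[0, 0, 0.1], 0], [[0, 0, 0.12], 0], [[0, 0, 0.12], 0], [[0, 0, 0.12], 0], [[0, 0, 0.12], 0]]}}

```text
time: 19.98
tool_pos: [0.4544, -0.0889, 0.0085]
ee_rot: [-3.141, -0.001, -0.631]
wrist_force: [0.1, -0.6, -1.6]
width: 0.0199
```

```bash
python3 go.py .454 -.088 .004 -.63
```

```text
t 19.98 pos [ 0.4544 -0.0889  0.0085] rpy [-3.1414e+00 -6.0000e-04 -6.3070e-01] q [-0.32  0.02  1.84 -0.    1.27  1.89] F [ 0.08 -0.57 -1.65] M [ 0.031  0.061 -0.006] w 0.0199
shift units [-0.01  -0.006  0.056] turn -0.0 minrows 0.1
```

>>> {"fn": "servo_tool", "kwargs": {"rows": [[[0, 0, 0.02], 0], [[0, 0, 0.04], 0], [[0, 0, 0.055], 0], [[0, 0, 0.055], 0], [[0, 0, 0.055], 0], [[0, 0, 0.055], 0]]}}

```text
time: 20.48
tool_pos: [0.4541, -0.0888, 0.0038]
ee_rot: [3.142, -0.0, -0.631]
wrist_force: [-0.2, -0.5, -0.0]
width: 0.0199
```

```bash
python3 go.py .454 -.088 .004 -.63
```

```text
t 20.48 pos [ 0.4541 -0.0888  0.0038] rpy [ 3.1415e+00 -1.0000e-04 -6.3070e-01] q [-0.32  0.03  1.85 -0.    1.26  1.89] F [-0.2  -0.46 -0.01] M [ 0.153  0.051 -0.007] w 0.0199
shift units [-0.007 -0.007 -0.002] turn -0.0 minrows 0.0
```

The bar is down, so I'll release it: a partial opening to about 47 mm, then straight up.

>>> {"fn": "servo_tool", "kwargs": {"rows": [[[0, 0, 0], 0], [[0, 0, 0], 0], [[0, 0, 0], 0], [[0, 0, 0], 0], [[0, 0, 0], 0], [[0, 0, 0], 0]], "grip": 0.0}}

```text
time: 20.98
tool_pos: [0.4541, -0.0888, 0.0038]
ee_rot: [3.142, -0.0, -0.631]
wrist_force: [-0.3, 0.8, -0.4]
width: 0.0468
```

>>> {"fn": "servo_tool", "kwargs": {"rows": [[[0, 0, -0.1], 0], [[0, 0, -0.3], 0], [[0, 0, -0.6], 0], [[0, 0, -1], 0], [[0, 0, -1], 0]]}}

```text
time: 21.4
tool_pos: [0.4583, -0.0901, 0.091]
ee_rot: [-3.138, -0.012, -0.631]
wrist_force: [0.3, -0.3, 1.0]
width: 0.0466
```

>>> {"fn": "servo_tool", "kwargs": {"rows": [[[-0.2, -0.3, -0.3], 0], [[-0.4, -0.6, -0.6], 0], [[-0.7, -0.9, -1], 0], [[-0.7, -0.9, -1], 0], [[-0.7, -0.9, -1], 0]]}}

```text
time: 21.82
tool_pos: [0.4526, 0.0034, 0.1664]
ee_rot: [-3.139, -0.005, -0.628]
wrist_force: [0.2, -0.6, 0.2]
width: 0.0469
```

```bash
python3 tq.py;python3 - <<'E'
from bench import robot
from h import *
s=robot.snapshot("scene");pickle.dump(s,open("s13.pkl","wb"))
cv2.imwrite("pics/s13.png",cv2.resize(s["pixels"][:,:,::-1],(800,600),interpolation=cv2.INTER_CUBIC))
s=robot.snapshot("top");pickle.dump(s,open("t13.pkl","wb"))
cv2.imwrite("pics/t13.png",cv2.resize(s["pixels"][:,:,::-1],(800,600),interpolation=cv2.INTER_CUBIC))
E
```

```text
t 21.82 pos [0.4526 0.0034 0.1664] yaw -0.6276 F [ 0.2  -0.56  0.17] Mz 0.017 w 0.0469 q6 2.08
Fax 0.49 Flat -0.34 d 0.2415 bearing -0.935 T_screw(+tight) 0.058
```

View pics/s13.png

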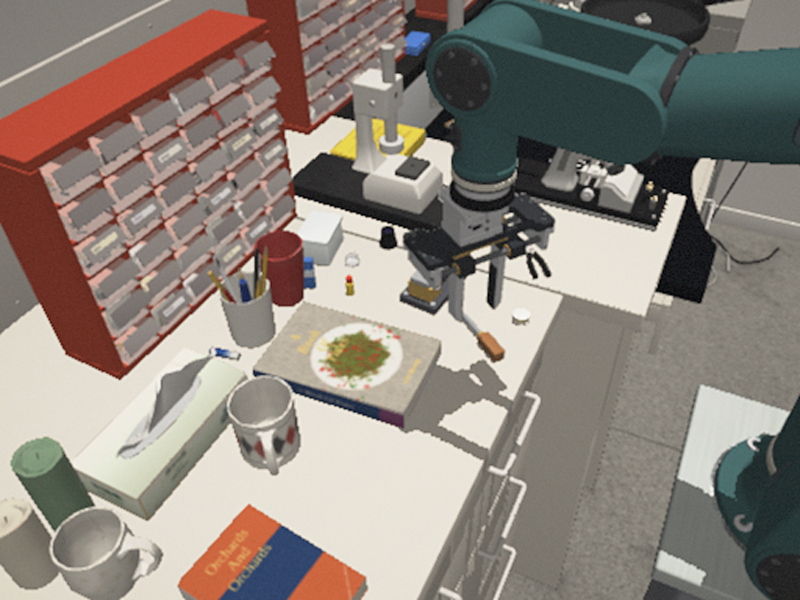

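View pics/t13.png

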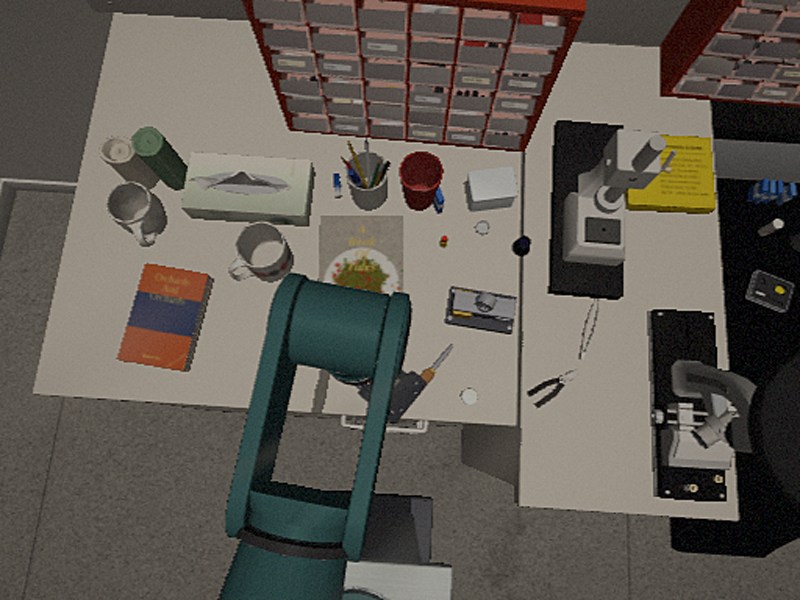

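The bar is flat on the bench: handle at (490,345) in the scene view, nose at (450,347) in the top view. The vial, loupe, spool and nippers look unmoved. I'll check the eye's heading now that the clamp is clear.

```bash
python3 - <<'E'
from ov import *
T=pickle.load(open("t13.pkl","rb"))
cv2.imwrite("pics/ov3.png",np.hstack([draw(T,(.5945,-.190),y,.081,298,180,26,26,8) for y in(-.45,-.6,-.75)]))
T0=pickle.load(open("top0.pkl","rb"))
d=cv2.absdiff(T["pixels"],T0["pixels"]).max(2)
for n,u,v in(("spool",470,397),("vial",444,241),("loupe",521,247),("nippers",550,388)):
    u,v=int(u/1.5625),int(v/1.5625);print(n,d[v-10:v+11,u-12:u+13].max())
E
```

```text
spool 18
vial 22
loupe 24
nippers 27
```

View pics/ov3.png

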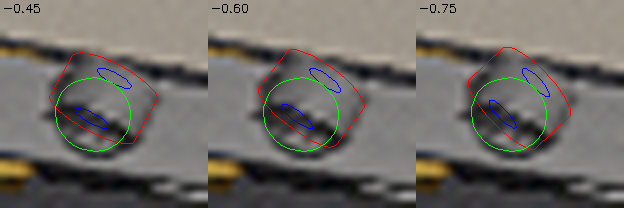

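```bash
python3 -c "
from bench import robot
print(robot.close_job())"
```

```text
the job is handed in; nothing more can be done
None
```

The screw is nipped up and the bar is back on the bench beside the clamp; I handed the job in at about 22 s of the 67 s allowed.

- **Getting the rod in:** the first try hit the face of the ring with about 16 N. I backed off, corrected the height and sideways position by about 2 mm each, and the rod then went in easily.
- **Tightening:** turning took about 0.1 N m all the way, then the torque rose steeply at a bar heading of about -0.76 rad. I stopped at a mean of 0.54 N m; single readings ran from 0.48 to 0.61.
- **Drawing out:** I turned the bar back only within its play, and the torque on the screw stayed near zero (single readings scattered between -0.04 and +0.17 N m). The eye's final heading in the top picture is about -0.5 to -0.6 rad. That fits the -0.6 rad expected from where the bar stopped, so I see no sign that the screw loosened.
- **Last checks:** the bar lies flat in the last pictures. Around the vial, loupe, spool and nippers the last top picture differs from the first only by what looks like image noise. The gripper is clear and touching nothing.

The force and torque readings were noisy, about ±0.1 N m on the screw torque. Camera and arm positions disagreed by 1 to 3 mm.

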